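Clamp ornament blanks in a painting holder with a cam quick-release

TASK

Get the wooden ornament blanks ready for painting: flip the holder's cam lever fully open, then lay every blank flat in the holder, one to a notch, with its hanging tab in a notch of the fence and its shoulders against the fence. Then, with the lever still open, turn the adjusting nut until the jaw just touches the blanks, and flip the lever fully closed so that all of them are held under tension. Leave the other things on the table as they are.

Things in the scene. Friction and masses are not known exactly. Their poses are not given: they have to be found in the camera images.
- holder: painting holder fixed to the table: plywood base, top 12 mm above the table, spanning x -98 to +112, y -158 to +158 mm. Origin at table height. x points from the lever and nut (robot's side) to the fence: a wooden bar along y, 24 mm deep, top 36 mm above the table, face at x +85, cut by four 24 mm wide notches at y -114, -38, 38, 114. Blanks lie between it and the jaw, a like bar, 290 long
- notch1 (a point): in notch 1 of the fence (y = -114 mm in the holder), 21 mm above the table, where the centre of a tab is when the blank's shoulders touch the fence (7 mm behind the fence face); axes as the holder's
- notch2 (a point): in notch 2 of the fence (y = -38 mm in the holder), 21 mm above the table, where the centre of a tab is when the blank's shoulders touch the fence (7 mm behind the fence face); axes as the holder's
- notch3 (a point): in notch 3 of the fence (y = 38 mm in the holder), 21 mm above the table, where the centre of a tab is when the blank's shoulders touch the fence (7 mm behind the fence face); axes as the holder's
- notch4 (a point): in notch 4 of the fence (y = 114 mm in the holder), 21 mm above the table, where the centre of a tab is when the blank's shoulders touch the fence (7 mm behind the fence face); axes as the holder's
- lever (a joint): cam lever: 0 rad = closed (flat, pointing to the holder's +y), 2.7 = fully open (flipped over the top to the -y side, tip still raised 25 deg); stays where left (friction 0.15 Nm). Turns about the holder's x axis through point lever_pivot. Opening it fully draws the jaw back 8 mm, closing it pushes the jaw 8 mm towards the fence
- lever_pivot (a point): pivot of the cam lever, 50 mm above the table; its fork rides on the jaw's carriage, so it lies at y -35 and x = -68 + 6 x nut (rad) mm in the holder; axes as the holder's
- lever_handle (a point): centre of the lever's black cross-handle, 75 mm from the pivot: a bar 16 mm in diameter, 26 mm long, parallel to the holder's x axis. It can be pinched across its two end faces from above and then turns between the fingers as the lever is swung. The lever's arm is 10 mm wide
- nut (a joint): adjusting nut, rad, turns about a vertical axis, grows clockwise seen from above (tightening, 6 mm of jaw travel per rad towards the fence); range 0 to 5.2, starts too slack (1.3 to 2.7); friction 0.15 Nm, stays where left. With the lever fully open the free gap from jaw to fence is 96 mm - 6 mm/rad x nut, so the jaw just touches the 70 mm blanks at 4.33 rad
- nut_grip (a point): middle of the nut's black grip bar, on its axis (x -68, y +105 mm in the holder), 58 mm above the table: bar 42 mm long (this point's x axis), 14 mm thick (its y), 26 mm high, top 71 mm above the table. The point turns with the nut; its x axis is along the holder's x at nut = 0
- jaw (a joint): how far (m) the jaw's springs are squeezed (the tension): 0 when it presses on nothing, 1 N/mm, at most 0.016; about 0.008 when the nut was set to just touch and the lever then closed. The jaw is a wooden bar 290 mm long (holder's y), 16 mm thick, top 36 mm above the table
- blank1: wooden ornament blank, about 50 g: block 70 (x) by 40 (y) by 18 mm, with a hanging tab 14 long, 16 wide, 18 thick in the middle of its +x end (dark hole dot on it; routed snowflake on the block). Origin: centre of the 70 mm block's underside; x points to the tab, z up. All alike; two to four are present (absent ones read None); any may go in any notch
- blank2: wooden ornament blank, about 50 g: block 70 (x) by 40 (y) by 18 mm, with a hanging tab 14 long, 16 wide, 18 thick in the middle of its +x end (dark hole dot on it; routed snowflake on the block). Origin: centre of the 70 mm block's underside; x points to the tab, z up. All alike; two to four are present (absent ones read None); any may go in any notch
- blank3: wooden ornament blank, about 50 g: block 70 (x) by 40 (y) by 18 mm, with a hanging tab 14 long, 16 wide, 18 thick in the middle of its +x end (dark hole dot on it; routed snowflake on the block). Origin: centre of the 70 mm block's underside; x points to the tab, z up. All alike; two to four are present (absent ones read None); any may go in any notch
- blank4: wooden ornament blank, about 50 g: block 70 (x) by 40 (y) by 18 mm, with a hanging tab 14 long, 16 wide, 18 thick in the middle of its +x end (dark hole dot on it; routed snowflake on the block). Origin: centre of the 70 mm block's underside; x points to the tab, z up. All alike; two to four are present (absent ones read None); any may go in any notch
- blank1_tab (a point): centre of the tab of blank1, 42 mm from its origin along x, 9 mm above its underside
- blank2_tab (a point): centre of the tab of blank2, 42 mm from its origin along x, 9 mm above its underside
- blank3_tab (a point): centre of the tab of blank3, 42 mm from its origin along x, 9 mm above its underside
- blank4_tab (a point): centre of the tab of blank4, 42 mm from its origin along x, 9 mm above its underside
- water_cup: a clear water cup with rim radius 36 mm, 90 mm high, origin under its centre: not to be disturbed
- paint_pot: a small paint jar, 48 mm across, 55 mm high: not to be disturbed
- paint_a: a paint bottle, 52 mm across, 140 mm high: not to be disturbed
- paint_b: a paint bottle, 52 mm across, 140 mm high: not to be disturbed
- brush: a paint brush, 170 mm long, lying on the table: not to be disturbed
Mind the look-alikes: they are no part of the job. Leave any green look-alike of the blank4 alone. Leave any blue look-alike of the blank2 alone.

How it is judged:
On the way, in this order (a step that is already met when the one before it is completed fails the run):
1. the cam lever is flipped open (value of joint lever above 2.2 rad), for 0.2 s.
2. every blank lies flat in the holder with its tab in a notch, lever still open (value of joint lever above 2.2 rad and (horizontal distance between blank1_tab and notch1 below 0.013 m or horizontal distance between blank1_tab and notch2 below 0.013 m or horizontal distance between blank1_tab and notch3 below 0.013 m or horizontal distance between blank1_tab and notch4 below 0.013 m) and angle between the x axis of each of blank1, blank2, blank3, blank4 and the x axis of holder, either way round below 0.2 rad and z of each of blank1, blank2, blank3, blank4 in the frame of holder below 0.017 m and angle between each of blank1, blank2, blank3, blank4's own z axis and vertical below 0.12 rad and (horizontal distance between blank2_tab and notch1 below 0.013 m or horizontal distance between blank2_tab and notch2 below 0.013 m or horizontal distance between blank2_tab and notch3 below 0.013 m or horizontal distance between blank2_tab and notch4 below 0.013 m) and (horizontal distance between blank3_tab and notch1 below 0.013 m or horizontal distance between blank3_tab and notch2 below 0.013 m or horizontal distance between blank3_tab and notch3 below 0.013 m or horizontal distance between blank3_tab and notch4 below 0.013 m) and (horizontal distance between blank4_tab and notch1 below 0.013 m or horizontal distance between blank4_tab and notch2 below 0.013 m or horizontal distance between blank4_tab and notch3 below 0.013 m or horizontal distance between blank4_tab and notch4 below 0.013 m)), for 0.2 s.
3. the nut is turned until the jaw is up to the blanks, lever still open (all of step 2 and value of joint nut between 3.67 and 4.83 rad), for 0.2 s.
4. the cam lever is flipped closed (value of joint lever below 0.25 rad), for 0.2 s.
At the end, for the whole second after the job is handed in: The lever is closed (below 0.25 rad), the jaw's springs are squeezed 4 to 11.5 mm, and every blank present lies flat and still in the holder, its tab centre within 8 mm of a notch's point and its length within 0.1 rad of the holder's x axis (value of joint lever below 0.25 rad and value of joint jaw between 0.004 and 0.0115 m and (horizontal distance between blank1_tab and notch1 below 0.008 m or horizontal distance between blank1_tab and notch2 below 0.008 m or horizontal distance between blank1_tab and notch3 below 0.008 m or horizontal distance between blank1_tab and notch4 below 0.008 m) and angle between the x axis of each of blank1, blank2, blank3, blank4 and the x axis of holder, either way round below 0.1 rad and z of each of blank1, blank2, blank3, blank4 in the frame of holder below 0.017 m and angle between each of blank1, blank2, blank3, blank4's own z axis and vertical below 0.12 rad and (horizontal distance between blank2_tab and notch1 below 0.008 m or horizontal distance between blank2_tab and notch2 below 0.008 m or horizontal distance between blank2_tab and notch3 below 0.008 m or horizontal distance between blank2_tab and notch4 below 0.008 m) and (horizontal distance between blank3_tab and notch1 below 0.008 m or horizontal distance between blank3_tab and notch2 below 0.008 m or horizontal distance between blank3_tab and notch3 below 0.008 m or horizontal distance between blank3_tab and notch4 below 0.008 m) and (horizontal distance between blank4_tab and notch1 below 0.008 m or horizontal distance between blank4_tab and notch2 below 0.008 m or horizontal distance between blank4_tab and notch3 below 0.008 m or horizontal distance between blank4_tab and notch4 below 0.008 m) and linear speed of each of blank1, blank2, blank3, blank4 below 0.02 m/s); the robot touches nothing.
It fails at once if the cup, paint jar, a paint bottle or the brush is knocked more than 50 mm away (distance of any of water_cup, paint_pot, paint_a, paint_b, brush from where it was at the start of the episode above 0.05 m).
It fails at once if the cup, paint jar or a paint bottle is tipped over (angle between any of water_cup, paint_pot, paint_a, paint_b's own z axis and vertical above 0.6 rad).
Of blank1, blank2, blank3, blank4 only 2 to 4 are there at a start; the rules pass over those that are not, and their reading is None.
At some moment in a run one of blank1, blank2, blank3, blank4 may be knocked a few centimetres aside while the robot is not near it.
Once in a run the grip may slacken for a moment while it holds something.
It also fails if it takes over 210 s, if anything falls off the work surface, if the arm or the gripper's body presses on something with over 40 N, if the wrist force passes 120 N, or if a joint passes its speed limit or range.

ROBOT

A 6-joint arm with a two-finger parallel gripper is mounted at the origin on the work surface. World frame = base frame: x ahead of the robot, y to its left, z up, the work surface at z = 0. Lengths are in m, angles in rad, forces in N, time in s.
With the tool pointing down it reaches from about 0.425 to 0.95 m from the base axis. Payload 3.5 kg.
Tool frame: the origin (TCP) lies at the very end of the fingers, on their centre line; the grasp point (between the pads) lies 19 mm behind it (ctrl.grip_point_offset is the distance from the TCP to the grasp point, in m); z points along the fingers, y is the line along which they close (so a half turn about z gives the same grasp; the last joint's range is limited). The gripper opens to 85 mm and grips with 20 to 120 N. Pads are 22 mm wide; open, the fingers measure 114 mm over their backs; the gripper's body (76 mm by 85 mm) begins 54 mm behind the grasp point. The pads swing forward as they close: fully open they stand 13 mm farther back than shut.
Start: joints at [1.127, 0.286, 1.577, -0, 1.279, -0.15], TCP at [0.195, 0.646, 0.231] pointing down, gripper open.
Joint ranges: [-2.77, 2.77], [-0.9, 2.22], [0.21, 2.48], [-1.53, 4.67], [0.24, 2.81], [-2.84, 2.84]. Speed limits (rad/s): [2.79, 2.79, 3.14, 3.14, 3.14, 3.14].

INTERFACE

Orientations are given as a unit quaternion [x, y, z, w].
In Python, from plant import ctrl gives the robot as it stands. The module is installed in compiled form; this text tells all that it offers.
- The arm moves only by the shell command python3 -m pendant 'ROWS' [OPENING] [FORCE]. ROWS is JSON, a list of rows, each an object of numbers: "dx", "dy", "dz": the shift along the tool's x, y, z in cm; "twist": the turn about the tool's z in degrees. A call has 1 to 10 rows; each row is the pose to reach, as a shift and turn from the pose commanded when the call began, along the tool's axes at that moment; what a row does not reach only later rows make up. A row lasts 1/8 s, in which the tool goes at most 62.5 mm and 10.7 degrees, less where a joint would pass 70% of its speed; a pose out of reach is approached as far as the arm can. A call with a gripper value outside its range is refused whole. OPENING is the opening in per cent of the stroke, from 0 (shut) to 100 (fully open), set as the call begins (- or left out, the last holds). The fingers move at their own pace and stop on an object; FORCE is the grip in N (left out, the last holds). Time passes only in rows, so rows that repeat a pose let the fingers close. It gives the time, the measured TCP pose, the force, the opening and the grip force at its end, in the units of the state.
- ctrl.get_state(): the state, without advancing time (a new reading comes with each control period).
- ctrl.read_camera(name): name is "scene" or "side" or "wrist"; returns a dict with "img" (400x640x3 uint8, red, green, blue), "depth" (400x640 float32, m along the optical axis (not along the pixel's ray), 0 where there is no reading), "camera_matrix" (3x3 intrinsics, pixels), "xyz" and "rotation" of the camera in the world; the wrist camera has in their place "tool_from_camera" (4x4, takes a point from camera to tool coordinates, whose origin is the TCP and whose axes are the flange's). Camera axes: x right, y up, looking along -z (the intrinsics and any distortion apply to the point x, -y, -z); pixel columns grow to the right and rows downward; lengths in m; the calibration is good to about 2 mm. A picture is of the moment at which its call begins: read the wrist's pose just before it.
- ctrl.sign_off(): hands the job in; it is judged then, once.
The state is a dict: "time": time; "qpos": joint angles; "dq": joint speeds; "joint_efforts": joint torques, N m; "eef_pos": TCP position; "tcp_rot": TCP orientation; "contact_force": force on the tool from outside, world axes, zero at the start; "wrist_torque": the same for the moment, N m; "opening": opening from 0.0 (shut) to 1.0 (fully open); "finger_force": force on a finger pad.
Only numpy, scipy, OpenCV 4.12 (cv2) and the standard library are available. Lean on these libraries where they do the work, as an engineer would, in place of code of your own. Each camera call takes 0.05 s, during which the arm holds its last target. There are 200 camera calls.

## Working session

There is one attempt and no reset: what is moved stays moved. The work goes in short steps, Python scripts to look and compute and a shell command to move; the robot and the scene stay as the last step left them, time stands still between calls to the robot, and variables do not carry over. Pictures are saved under pics/ and viewed, at most 14 in all, crops included, and the job is handed in when it is done.

```bash
mkdir -p pics; cat > h.py <<'E'
import numpy as np, cv2
from plant import ctrl
from scipy.spatial.transform import Rotation as R
def cam(n):
    s=ctrl.get_state(); c=ctrl.read_camera(n)
    if n=='wrist':
        T=np.eye(4);T[:3,:3]=R.from_quat(s['tcp_rot']).as_matrix();T[:3,3]=s['eef_pos']
        M=T@np.array(c['tool_from_camera']); c['xyz']=M[:3,3]; c['rotation']=M[:3,:3]
    return c
def save(c,f,box=None,size=None):
    im=c['img'][:,:,::-1]
    if box: im=im[box[1]:box[3],box[0]:box[2]]
    if size: im=cv2.resize(im,size,interpolation=cv2.INTER_CUBIC)
    cv2.imwrite('pics/'+f,im)
def cloud(c):
    K=np.array(c['camera_matrix']);v,u=np.mgrid[0:400,0:640];d=c['depth']
    p=np.stack([(u-K[0,2])/K[0,0]*d,-(v-K[1,2])/K[1,1]*d,-d],-1)
    return p@np.array(c['rotation']).T+np.array(c['xyz'])
def ray(c,u,v,z):
    K=np.array(c['camera_matrix']);r=np.array(c['rotation'])@np.array([(u-K[0,2])/K[0,0],-(v-K[1,2])/K[1,1],-1]);o=np.array(c['xyz'])
    return o+r*(z-o[2])/r[2]
def proj(c,P):
    p=(np.asarray(P)-c['xyz'])@np.array(c['rotation']);K=np.array(c['camera_matrix'])
    return np.array([K[0,0]*p[0]/-p[2]+K[0,2],K[1,1]*-p[1]/-p[2]+K[1,2]])
E
python3 - <<'E'
from h import *
import pickle
s=ctrl.get_state();print(s)
for n in['scene','side','wrist']:
    c=cam(n);save(c,n+'0.png');pickle.dump(c,open(n+'0.pkl','wb'));print(n,c['xyz'],c['rotation'],c['camera_matrix'],c.keys())
E
```

```text
{'time': 0.0, 'qpos': array([ 1.12699163e+00,  2.87194879e-01,  1.57819510e+00,  1.15719465e-05,
        1.27857170e+00, -1.49990627e-01]), 'dq': array([ 0.00130459, -0.00155941,  0.00034206,  0.00079296,  0.00025574,
        0.00199315]), 'joint_efforts': array([ 4.43349909e-04, -4.05977297e+01, -2.92627126e+01, -1.75851101e-04,
        5.88121387e-03, -4.62032290e-06]), 'eef_pos': array([0.19516071, 0.64548429, 0.22991789]), 'tcp_rot': array([ 1.46380740e-01,  9.89227616e-01, -1.13106455e-03, -3.51830339e-04]), 'contact_force': array([ 0.27465923, -0.17093197, -0.15313943]), 'wrist_torque': array([-0.04042504, -0.01498335,  0.01262901]), 'finger_force': 0.0, 'opening': 1.001604789475877}
scene [ 1.47465968 -0.16265519  1.0966166 ] [0.27771164 0.22478845 0.57197371 0.7383715 ] [[461.99115169   0.         319.92951716]
 [  0.         461.99115169 201.21599257]
 [  0.           0.           1.        ]] dict_keys(['img', 'depth', 'camera_matrix', 'xyz', 'rotation'])
side [-0.0243236  -1.06511442  0.80834772] [ 0.48038957 -0.1226695  -0.20947172  0.84279277] [[436.44633493   0.         316.43314617]
 [  0.         436.44633493 204.58492309]
 [  0.           0.           1.        ]] dict_keys(['img', 'depth', 'camera_matrix', 'xyz', 'rotation'])
wrist [0.12688912 0.66649547 0.37188344] [[ 0.29025187 -0.91879744 -0.26751657]
 [ 0.95694716  0.27796459  0.08359312]
 [-0.00244501 -0.28026228  0.95992035]] [[347.33948154   0.         320.29406013]
 [  0.         347.33948154 199.3910827 ]
 [  0.           0.           1.        ]] dict_keys(['img', 'depth', 'camera_matrix', 'tool_from_camera', 'xyz', 'rotation'])
```

Rotation is a quaternion for the fixed cameras; fix that, then view.

```bash
sed -i "s/^    return c$/    c['rotation']=np.array(c['rotation'])\n    if c['rotation'].size==4: c['rotation']=R.from_quat(c['rotation']).as_matrix()\n    return c/" h.py; python3 - <<'E'
from h import *
import pickle
for n in['scene','side']:
    c=pickle.load(open(n+'0.pkl','rb'));c['rotation']=R.from_quat(c['rotation']).as_matrix();pickle.dump(c,open(n+'0.pkl','wb'))
    p=cloud(c);print(n,(c['depth']>0).mean(),np.median(p[...,2]))
E
```

```text
scene 0.996 -0.0017889881532279217
side 0.99445703125 0.0013150807318344504
```

View pics/scene0.png

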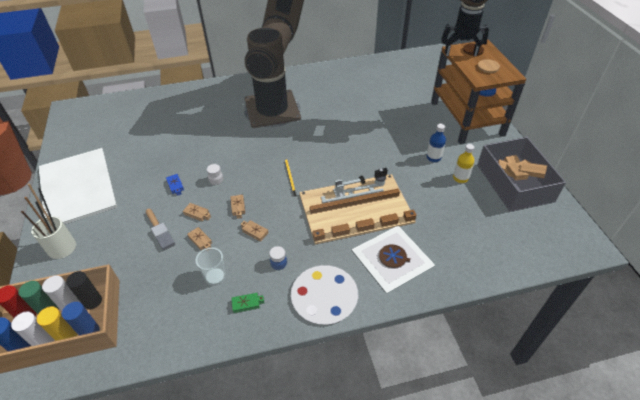

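View pics/side0.png

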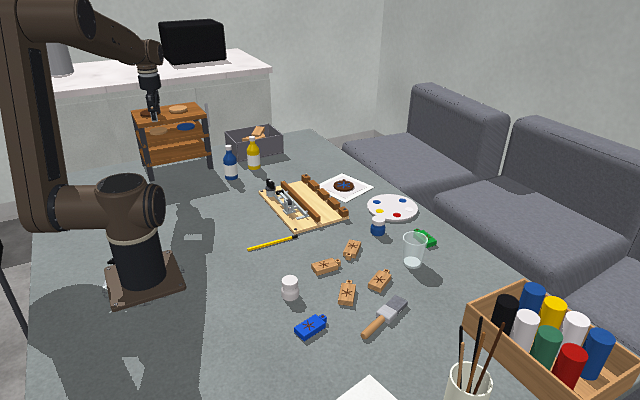

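Scene view: four wooden blanks at about (196,212), (237,205), (200,239) and (254,230). The blue look-alike is at (175,184), the green one at (247,302), and the chips in the basket at (525,165) are not blanks. The holder is at about (357,207), with its lever and nut on the robot's side.

```bash
cat > m.py <<'E'
from h import *
def blanks(c,zlo=.010,zhi=.026,roi=None,zoff=0.):
    """wooden blobs at top height: list of (origin xy, yaw, n, mean z, rect)"""
    P=cloud(c);h=cv2.cvtColor(c['img'],cv2.COLOR_RGB2HSV)
    m=(h[...,0]>4)&(h[...,0]<22)&(h[...,1]>90)&(h[...,2]>60)&(P[...,2]>zlo+zoff)&(P[...,2]<zhi+zoff)&(c['depth']>0)
    m=cv2.morphologyEx(m.astype(np.uint8),cv2.MORPH_CLOSE,np.ones((5,5)))
    n,L,st,ce=cv2.connectedComponentsWithStats(m);out=[]
    for i in range(1,n):
        if st[i,4]<80: continue
        q=P[(L==i)&(P[...,2]>zlo+zoff)&(P[...,2]<zhi+zoff)]
        r=cv2.minAreaRect((q[:,:2]*1000).astype(np.float32));(w,hh)=r[1]
        if not(65<max(w,hh)<110 and 28<min(w,hh)<60): continue
        b=cv2.boxPoints(r);e=b[1]-b[0];f=b[2]-b[1];ax=e if np.linalg.norm(e)>np.linalg.norm(f) else f
        ax=ax/np.linalg.norm(ax);x=(q[:,:2]*1000-r[0])@ax;pp=np.array([-ax[1],ax[0]]);y=(q[:,:2]*1000-r[0])@pp
        # tab end narrower
        if np.std(y[x>28])>np.std(y[x<-28]): ax=-ax
        o=(np.array(r[0])-ax*7)/1000
        out.append((o,np.arctan2(ax[1],ax[0]),len(q),np.median(q[:,2]),r[1],ce[i]))
    return out
E
python3 - <<'E'
from m import *
import pickle
for n in['scene','side']:
    c=pickle.load(open(n+'0.pkl','rb'))
    for b in blanks(c): print(n,b[0].round(4),round(np.degrees(b[1]),1),b[2],b[3].round(4),np.round(b[4]),b[5].round())
P=0
c=pickle.load(open('scene0.pkl','rb'));P=cloud(c);z=P[...,2];u,v=np.meshgrid(range(640),range(400))
roi=(u>290)&(u<425)&(v>165)&(v<250)
h=cv2.cvtColor(c['img'],cv2.COLOR_RGB2HSV)
for lo,hi,nm in[(.008,.016,'base'),(.031,.041,'bars')]:
    m=(roi&(z>lo)&(z<hi)).astype(np.uint8);n,L,st,ce=cv2.connectedComponentsWithStats(m)
    for i in range(1,n):
        if st[i,4]>40:
            q=P[L==i];r=cv2.minAreaRect((q[:,:2]*1000).astype(np.float32));print(nm,ce[i].round(),st[i,4],np.median(q[:,2]).round(4),r)
dark=roi&(h[...,2]<60)&(z>.04)
n,L,st,ce=cv2.connectedComponentsWithStats(dark.astype(np.uint8))
for i in range(1,n):
    if st[i,4]>8: print('dark',ce[i].round(),st[i,4],P[L==i].mean(0).round(4),P[L==i].max(0).round(3))
save(c,'hold.png',(285,160,425,250),(800,514))
E
```

```text
scene [ 0.4732 -0.1928] -5.1 190 0.0174 [34. 80.] [237. 204.]
scene [ 0.4718 -0.3245] 48.2 210 0.0174 [82. 39.] [196. 211.]
scene [ 0.5928 -0.1573] -136.3 236 0.0174 [83. 38.] [254. 229.]
scene [ 0.5782 -0.3222] 29.0 243 0.0172 [81. 37.] [199. 238.]
side [ 0.5895 -0.1584] -138.6 216 0.0175 [89. 40.] [352. 248.]
side [ 0.4704 -0.1959] -2.4 277 0.0174 [43. 85.] [325. 265.]
side [ 0.5741 -0.3224] 29.0 297 0.0178 [86. 42.] [380. 279.]
side [ 0.4668 -0.3254] 51.8 309 0.0179 [87. 39.] [347. 292.]
base [371. 186.] 401 0.0116 ((504.4127197265625, 229.2601318359375), (68.35883331298828, 180.0340118408203), 0.00458161998540163)
base [350. 212.] 2403 0.0112 ((576.537841796875, 160.6623992919922), (315.9638977050781, 213.30960083007812), 89.83975982666016)
base [391. 247.] 84 0.0108 ((751.8858642578125, 213.47215270996094), (64.90142059326172, 20.3447208404541), 76.63176727294922)
bars [353. 199.] 397 0.0348 ((562.509765625, 160.38427734375), (29.4537353515625, 289.2306823730469), 0.08837839215993881)
bars [409. 213.] 71 0.0351 ((663.84375, 302.87591552734375), (25.464534759521484, 32.13349914550781), 4.1505279541015625)
bars [388. 218.] 118 0.0349 ((664.6458740234375, 237.3987579345703), (29.15757942199707, 51.8181266784668), 1.3905748128890991)
bars [364. 223.] 114 0.0344 ((664.8240966796875, 160.7252960205078), (50.727684020996094, 27.63103485107422), 89.13079833984375)
bars [340. 228.] 117 0.0352 ((665.3870239257812, 85.14884948730469), (29.067174911499023, 51.16236877441406), 1.4090768098831177)
bars [318. 233.] 77 0.0354 ((666.3038940429688, 19.64046287536621), (25.84772491455078, 31.62718391418457), 2.537766695022583)
dark [380. 173.] 73 [0.5045 0.265  0.0607] [0.509 0.286 0.072]
dark [362. 179.] 17 [0.511  0.2016 0.0572] [0.52  0.207 0.062]
```

View pics/hold.png

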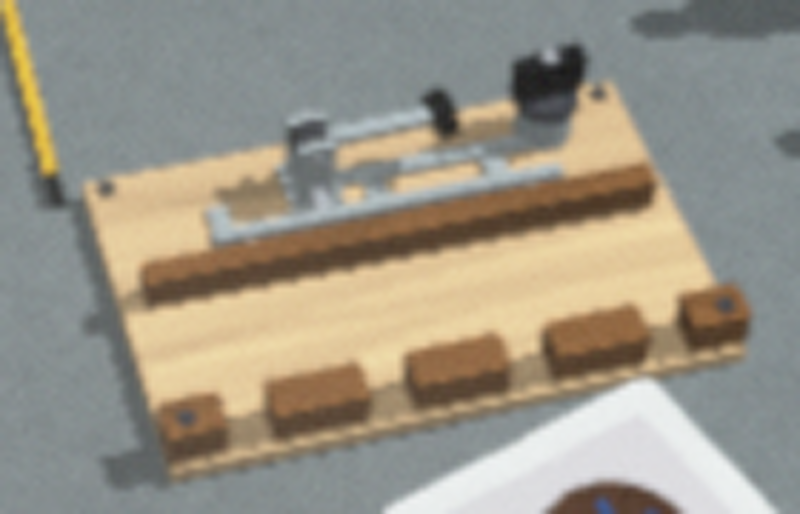

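The crop shows the lever lying closed towards +y: its handle is at scene (362,179), pivot at (339,187) and nut grip at (380,173). The fence has four notches. Measured positions match the given sizes: holder origin about (0.568, 0.161), yaw about 0. I'll move above the lever.

```bash
cat > d.py <<'E'
import sys
from h import *
def delta(x,y,z,yaw,s=None):
    s=s or ctrl.get_state();M=R.from_quat(s['tcp_rot']).as_matrix()
    d=M.T@(np.array([x,y,z])-s['eef_pos'])*100
    t=-(yaw-np.degrees(np.arctan2(M[1,1],M[0,1])));t=(t+180)%360-180
    return d.round(2),round(t,1)
if __name__=='__main__':
    print(*delta(*map(float,sys.argv[1:5])),'q',ctrl.get_state()['qpos'].round(2))
E
python3 d.py .511 .2007 .2 0
```

```text
[-43.11 -33.43   3.07] 73.2 q [ 1.13  0.29  1.58 -0.    1.28 -0.15]
```

```bash
r='{"dx":-43.1,"dy":-33.4,"dz":3.0,"twist":73.2}'; python3 -m pendant '[{"dx":-43.1,"dy":-33.4,"dz":3.0,"twist":73.2},{"dx":-43.1,"dy":-33.4,"dz":3.0,"twist":73.2},{"dx":-43.1,"dy":-33.4,"dz":3.0,"twist":73.2},{"dx":-43.1,"dy":-33.4,"dz":3.0,"twist":73.2},{"dx":-43.1,"dy":-33.4,"dz":3.0,"twist":73.2},{"dx":-43.1,"dy":-33.4,"dz":3.0,"twist":73.2},{"dx":-43.1,"dy":-33.4,"dz":3.0,"twist":73.2},{"dx":-43.1,"dy":-33.4,"dz":3.0,"twist":73.2},{"dx":-43.1,"dy":-33.4,"dz":3.0,"twist":73.2},{"dx":-43.1,"dy":-33.4,"dz":3.0,"twist":73.2}]' 59
python3 - <<'E'
from h import *
import pickle
c=cam('wrist');save(c,'w1.png');pickle.dump(c,open('w1.pkl','wb'));s=ctrl.get_state();print(s['eef_pos'],s['qpos'])
P=cloud(c);z=P[...,2];h=cv2.cvtColor(c['img'],cv2.COLOR_RGB2HSV)
dark=(h[...,2]<60)&(z>.035)&(z<.085)
n,L,st,ce=cv2.connectedComponentsWithStats(dark.astype(np.uint8))
for i in range(1,n):
    if st[i,4]>40: q=P[L==i];print('dark',ce[i].round(),st[i,4],q.min(0).round(4),q.max(0).round(4),cv2.minAreaRect((q[q[:,2]>q[:,2].max()-.008][:,:2]*1000).astype(np.float32)))
m=((z>.031)&(z<.041)&(h[...,0]<22)&(h[...,1]>90)).astype(np.uint8);n,L,st,ce=cv2.connectedComponentsWithStats(m)
for i in range(1,n):
    if st[i,4]>150: q=P[L==i];print('bar',ce[i].round(),st[i,4],np.median(q[:,2]).round(4),cv2.minAreaRect((q[:,:2]*1000).astype(np.float32)))
E
```

```text
time: 1.4
eef_pos: [0.5125, 0.199, 0.2008]
tcp_rot: [0.709, 0.705, -0.0, -0.0]
contact_force: [-0.2, 0.3, -0.5]
opening: 0.59
finger_force: 0.0
[0.5115596  0.20038518 0.20081611] [1.88501809e-01 3.82203586e-02 1.91520733e+00 3.27260132e-04
 1.18932249e+00 1.91968266e-01]
dark [508.  46.] 99 [0.6603 0.3041 0.0353] [0.6696 0.314  0.0395] ((665.355712890625, 309.1890563964844), (9.521888732910156, 8.940516471862793), 36.1220703125)
dark [301. 101.] 1051 [0.4799 0.247  0.0424] [0.5131 0.2881 0.0723] ((498.05645751953125, 267.71148681640625), (14.016837120056152, 41.38816833496094), 6.628079414367676)
dark [314. 180.] 527 [0.4941 0.1963 0.0507] [0.5187 0.2106 0.0612] ((506.4082946777344, 203.517822265625), (14.379755973815918, 24.56399917602539), 89.62516784667969)
dark [314. 251.] 61 [0.4993 0.1336 0.0428] [0.5133 0.1385 0.0573] ((506.8917541503906, 136.79495239257812), (2.9055418968200684, 12.813919067382812), 89.26895904541016)
dark [315. 266.] 123 [0.4992 0.1193 0.0491] [0.5132 0.1314 0.0613] ((506.9505615234375, 125.22965240478516), (12.012126922607422, 12.68339729309082), 88.65544128417969)
bar [501.  53.] 1120 0.035 ((662.4645385742188, 304.8023986816406), (24.498477935791016, 31.5041561126709), 0.3584737181663513)
bar [376. 188.] 5019 0.0351 ((564.0499877929688, 162.81272888183594), (16.41586685180664, 289.8721923828125), 0.21039913594722748)
bar [491. 133.] 1692 0.035 ((662.46875, 238.9943084716797), (51.97441864013672, 24.635711669921875), 89.62100982666016)
bar [481. 215.] 1404 0.035 ((662.7264404296875, 163.47857666015625), (51.81883239746094, 24.146371841430664), 89.77554321289062)
bar [472. 284.] 1064 0.0349 ((663.0247192382812, 87.9681625366211), (51.180240631103516, 24.14339828491211), 89.70648956298828)
```

View pics/w1.png

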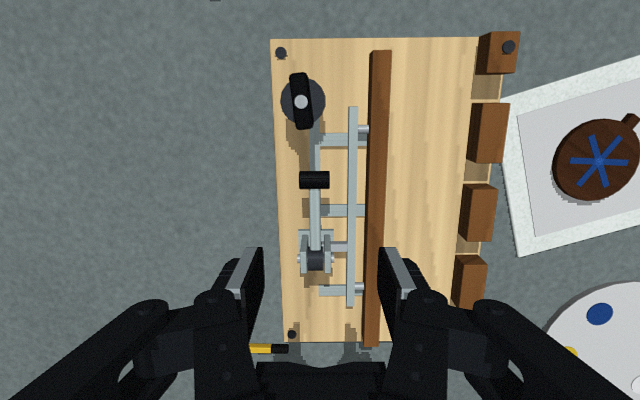

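The wrist view shows the handle at (314,180), the nut grip at (301,101), the pivot at (315,260) and the fence at x≈480. Handle, nut (about 1.46 rad) and pivot agree with each other. I'll descend and pinch the handle.

```bash
python3 -m pendant '[{"dx":0.26,"dy":-0.5,"dz":4},{"dx":0.26,"dy":-0.5,"dz":8},{"dx":0.26,"dy":-0.5,"dz":12},{"dx":0.26,"dy":-0.5,"dz":14.5},{"dx":0.26,"dy":-0.5,"dz":16.7},{"dx":0.26,"dy":-0.5,"dz":16.7}]' 59 | grep -E "eef|force"
python3 -m pendant '[{"dx":0},{"dx":0},{"dx":0},{"dx":0},{"dx":0}]' 0 40; python3 d.py .5066 .2030 .033 0.3
```

```text
[ 0.26 -0.48 16.78] -0.5 q [0.19 0.04 1.92 0.   1.19 0.19]$[0]: bad value
$[0]: bad value
```

```bash
python3 -m pendant '[{"dx":0.26,"dy":-0.5,"dz":4,"twist":0},{"dx":0.26,"dy":-0.5,"dz":8,"twist":0},{"dx":0.26,"dy":-0.5,"dz":12,"twist":0},{"dx":0.26,"dy":-0.5,"dz":14.5,"twist":0},{"dx":0.26,"dy":-0.5,"dz":16.7,"twist":0},{"dx":0.26,"dy":-0.5,"dz":16.7,"twist":0}]' 59 | grep -E "eef|force"
python3 -m pendant '[{"dx":0,"dy":0,"dz":0,"twist":0},{"dx":0,"dy":0,"dz":0,"twist":0},{"dx":0,"dy":0,"dz":0,"twist":0},{"dx":0,"dy":0,"dz":0,"twist":0},{"dx":0,"dy":0,"dz":0,"twist":0}]' 0 40; python3 d.py .5066 .2030 .033 0.3
```

```text
eef_pos: [0.5037, 0.205, 0.0324]
contact_force: [0.1, 0.6, 0.5]
finger_force: 0.0
time: 2.82
eef_pos: [0.5072, 0.2049, 0.0353]
tcp_rot: [0.707, 0.707, 0.001, 0.0]
contact_force: [0.7, 5.5, 2.6]
opening: 0.293
finger_force: 41.2
[-0.19 -0.06  0.22] -0.4 q [0.2  0.26 2.01 0.   0.87 0.2 ]
```

```bash
python3 -m pendant '[{"dx":-0.07,"dy":0,"dz":-1.01,"twist":0},{"dx":-0.27,"dy":0,"dz":-2.0,"twist":0},{"dx":-0.61,"dy":0,"dz":-2.96,"twist":0},{"dx":-1.07,"dy":0,"dz":-3.86,"twist":0},{"dx":-1.64,"dy":0,"dz":-4.69,"twist":0},{"dx":-2.33,"dy":0,"dz":-5.43,"twist":0},{"dx":-3.11,"dy":0,"dz":-6.08,"twist":0},{"dx":-3.97,"dy":0,"dz":-6.62,"twist":0},{"dx":-4.89,"dy":0,"dz":-7.03,"twist":0},{"dx":-5.86,"dy":0,"dz":-7.32,"twist":0}]' - 40
python3 -m pendant '[{"dx":-1.0,"dy":0,"dz":-0.15,"twist":0},{"dx":-2.01,"dy":0,"dz":-0.17,"twist":0},{"dx":-3.01,"dy":0,"dz":-0.05,"twist":0},{"dx":-3.99,"dy":0,"dz":0.2,"twist":0},{"dx":-4.93,"dy":0,"dz":0.58,"twist":0},{"dx":-5.81,"dy":0,"dz":1.08,"twist":0},{"dx":-6.61,"dy":0,"dz":1.7,"twist":0},{"dx":-7.32,"dy":0,"dz":2.42,"twist":0},{"dx":-7.93,"dy":0,"dz":3.23,"twist":0},{"dx":-8.42,"dy":0,"dz":4.1,"twist":0}]'
```

```text
time: 4.08
eef_pos: [0.5072, 0.1462, 0.1075]
tcp_rot: [0.708, 0.706, 0.002, 0.0]
contact_force: [4.8, 6.2, -2.3]
opening: 0.293
finger_force: 39.4
time: 5.32
eef_pos: [0.5078, 0.0585, 0.0694]
tcp_rot: [0.707, 0.707, -0.001, 0.003]
contact_force: [-4.4, -6.2, 14.2]
opening: 0.287
finger_force: 62.7
```

```bash
python3 -m pendant '[{"dx":0,"dy":0,"dz":0,"twist":0},{"dx":0,"dy":0,"dz":0,"twist":0},{"dx":0,"dy":0,"dz":-2,"twist":0},{"dx":0,"dy":0,"dz":-5,"twist":0},{"dx":0,"dy":0,"dz":-8,"twist":0}]' 55 | grep eef
python3 -m pendant '[{"dx":-30.8,"dy":-3.8,"dz":-12,"twist":90},{"dx":-30.8,"dy":-3.8,"dz":-12,"twist":90},{"dx":-30.8,"dy":-3.8,"dz":-12,"twist":90},{"dx":-30.8,"dy":-3.8,"dz":-12,"twist":90},{"dx":-30.8,"dy":-3.8,"dz":-12,"twist":90},{"dx":-30.8,"dy":-3.8,"dz":-12,"twist":90},{"dx":-30.8,"dy":-3.8,"dz":-12,"twist":90},{"dx":-30.8,"dy":-3.8,"dz":-12,"twist":90},{"dx":-30.8,"dy":-3.8,"dz":-12,"twist":90},{"dx":-30.8,"dy":-3.8,"dz":-12,"twist":90}]' 70
cat > look.py <<'E'
from m import *;from d import delta
import sys
c=cam('wrist');s=ctrl.get_state()
if len(sys.argv)>1: save(c,sys.argv[1])
print('tcp',s['eef_pos'].round(4),'q',s['qpos'].round(2))
for b in blanks(c):
    y=np.degrees(b[1]);o=b[0];print('blank',o.round(4),'yaw',y.round(1),'n',b[2],'z',b[3].round(4),np.round(b[4]),b[5].round())
    for w in(-90,90): print('   to z.1 with',w,*delta(o[0],o[1],.1,y+w,s),'j6~',round(np.arctan2(o[1],o[0])-np.radians((y+w+180)%360-180),2))
E
python3 look.py w2.png
python3 - <<'E'
from h import *
c=cam('scene');save(c,'s2.png',(285,140,425,250),(700,550))
E
```

```text
eef_pos: [0.5054, 0.0616, 0.1466]
time: 7.2
eef_pos: [0.4677, -0.2462, 0.2659]
tcp_rot: [1.0, 0.0, -0.001, -0.0]
contact_force: [-0.5, -0.2, -0.2]
opening: 0.696
finger_force: 0.0
tcp [ 0.4678 -0.2463  0.266 ] q [-0.68 -0.06  1.9  -0.    1.31  0.89]
blank [ 0.5887 -0.1575] yaw -137.0 n 2985 z 0.0171 [84. 40.] [237.  49.]
   to z.1 with -90 [12.12 -8.85 16.59] 137.1 j6~ -2.58
   to z.1 with 90 [12.12 -8.85 16.59] -42.9 j6~ 0.56
blank [ 0.5757 -0.3211] yaw 29.0 n 2951 z 0.0172 [83. 40.] [390.  57.]
   to z.1 with -90 [10.8   7.51 16.58] -29.0 j6~ 0.56
   to z.1 with 90 [10.8   7.51 16.58] 151.0 j6~ -2.59
blank [ 0.472  -0.1948] yaw -2.8 n 2330 z 0.0173 [39. 83.] [275. 154.]
   to z.1 with -90 [ 0.45 -5.14 16.6 ] 2.9 j6~ 1.23
   to z.1 with 90 [ 0.45 -5.14 16.6 ] -177.1 j6~ -1.91
blank [ 0.4679 -0.3241] yaw 51.1 n 2257 z 0.0173 [83. 39.] [386. 160.]
   to z.1 with -90 [ 0.02  7.8  16.59] -51.1 j6~ 0.07
   to z.1 with 90 [ 0.02  7.8  16.59] 128.9 j6~ -3.07
```

View pics/w2.png

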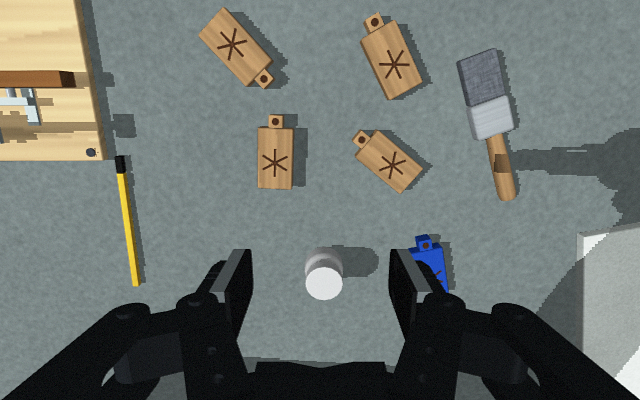

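View pics/s2.png

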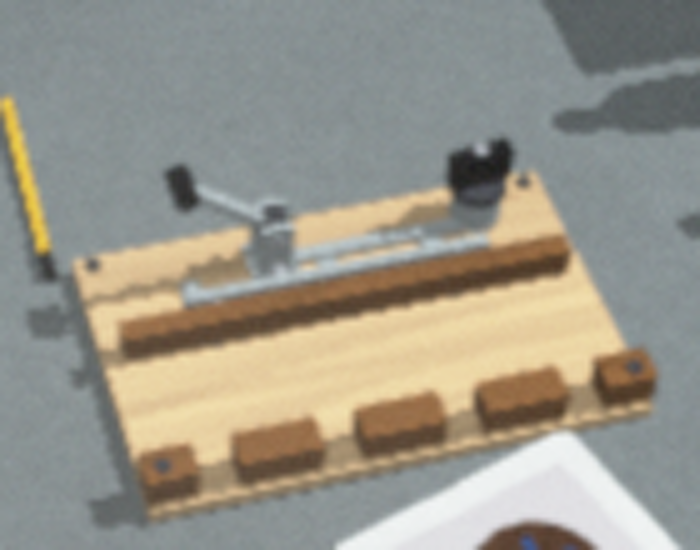

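The lever is open. Wrist view: four natural-wood blanks with snowflake and tab at (237,49), (390,57), (275,154) and (390,160). All are block-sized with tops at 17 mm. The blue one at (428,262) is the look-alike and stays. First I'll pick the one at (275,154).

```bash
python3 -m pendant '[{"dx":0.45,"dy":-5.14,"dz":5,"twist":2.9},{"dx":0.45,"dy":-5.14,"dz":10,"twist":2.9},{"dx":0.45,"dy":-5.14,"dz":15,"twist":2.9},{"dx":0.45,"dy":-5.14,"dz":20,"twist":2.9},{"dx":0.45,"dy":-5.14,"dz":24,"twist":2.9},{"dx":0.45,"dy":-5.14,"dz":26.3,"twist":2.9},{"dx":0.45,"dy":-5.14,"dz":26.3,"twist":2.9},{"dx":0.45,"dy":-5.14,"dz":26.3,"twist":2.9}]' 70 | grep -E "eef|force"
python3 -m pendant '[{"dx":0,"dy":0,"dz":0,"twist":0},{"dx":0,"dy":0,"dz":0,"twist":0},{"dx":0,"dy":0,"dz":0,"twist":0},{"dx":0,"dy":0,"dz":0,"twist":0},{"dx":0,"dy":0,"dz":-4,"twist":0},{"dx":0,"dy":0,"dz":-9,"twist":0},{"dx":0,"dy":0,"dz":-12,"twist":0},{"dx":0,"dy":0,"dz":-12,"twist":0}]' 0 50
python3 d.py .612 .0488 .12 -89.7
```

```text
eef_pos: [0.4733, -0.1957, 0.0046]
contact_force: [-1.1, -0.2, -0.2]
finger_force: 0.0
time: 9.3
eef_pos: [0.4742, -0.1963, 0.1267]
tcp_rot: [1.0, -0.026, 0.003, 0.002]
contact_force: [-0.7, -0.6, -1.2]
opening: 0.454
finger_force: 51.0
[ 12.51 -25.18   0.65] -3.2 q [-0.59  0.04  2.06 -0.    1.03  1.03]
```

```bash
python3 -m pendant '[{"dx":12.6,"dy":-25.2,"dz":4.6,"twist":-3.2},{"dx":12.6,"dy":-25.2,"dz":0.6,"twist":-3.2},{"dx":12.6,"dy":-25.2,"dz":0.6,"twist":-3.2},{"dx":12.6,"dy":-25.2,"dz":0.6,"twist":-3.2},{"dx":12.6,"dy":-25.2,"dz":0.6,"twist":-3.2},{"dx":12.6,"dy":-25.2,"dz":0.6,"twist":-3.2},{"dx":12.6,"dy":-25.2,"dz":0.6,"twist":-3.2},{"dx":12.6,"dy":-25.2,"dz":4.5,"twist":-3.2},{"dx":12.6,"dy":-25.2,"dz":4.5,"twist":-3.2}]'
cat > chk.py <<'E'
from m import *
import sys
c=cam('wrist');s=ctrl.get_state();save(c,sys.argv[1])
P=cloud(c);z=P[...,2];h=cv2.cvtColor(c['img'],cv2.COLOR_RGB2HSV)
print('tcp',s['eef_pos'].round(4))
wood=(h[...,0]<22)&(h[...,1]>70)
m=((z>.031)&(z<.041)&wood).astype(np.uint8);n,L,st,ce=cv2.connectedComponentsWithStats(m)
for i in range(1,n):
    if st[i,4]>150: q=P[L==i];r=cv2.minAreaRect((q[:,:2]*1000).astype(np.float32));print('bar',ce[i].round(),np.round(r[0],1),np.round(r[1],1),round(r[2],1), 'y',np.percentile(q[:,1],[1,99]).round(4),'x',np.percentile(q[:,0],[1,99]).round(4))
zb=s['eef_pos'][2]+.015
m=((z>zb-.008)&(z<zb+.008)&wood&(z>.045)).astype(np.uint8);n,L,st,ce=cv2.connectedComponentsWithStats(m)
for i in range(1,n):
    if st[i,4]>150: q=P[L==i];t=q[q[:,0]>q[:,0].max()-.010];print('held',ce[i].round(),np.median(q[:,2]).round(4),'x',np.percentile(q[:,0],[1,99]).round(4),'tab y',np.percentile(t[:,1],[2,98]).round(4),cv2.minAreaRect((q[:,:2]*1000).astype(np.float32)))
E
python3 chk.py w3.png
```

```text
time: 10.42
eef_pos: [0.6075, 0.0489, 0.0745]
tcp_rot: [1.0, 0.001, -0.005, -0.0]
contact_force: [-0.3, 1.0, -0.1]
opening: 0.452
finger_force: 51.0
tcp [0.6092 0.0489 0.0766]
bar [247. 127.] [663.9  87.2] [23.8 52.5] 0.2 y [0.0614 0.1122] x [0.6522 0.6754]
bar [374. 127.] [664.   21.1] [23.9 32. ] 0.2 y [0.0056 0.0369] x [0.6524 0.6759]
bar [100. 127.] [663.4 162.9] [23.7 53.6] 0.0 y [0.1368 0.188 ] x [0.652  0.6752]
bar [  4. 135.] [662.  213.1] [ 4.3 21.1] 85.3 y [0.2117 0.2158] x [0.6519 0.6714]
bar [ 85. 304.] [557.2 177.4] [131.3  17.6] 89.9 y [0.1147 0.2404] x [0.5496 0.5655]
held [320. 263.] 0.0862 x [0.5726 0.6536] tab y [0.0412 0.0567] ((612.6683349609375, 48.816322326660156), (84.48714447021484, 40.133853912353516), 0.08839081227779388)
```

View pics/w3.png

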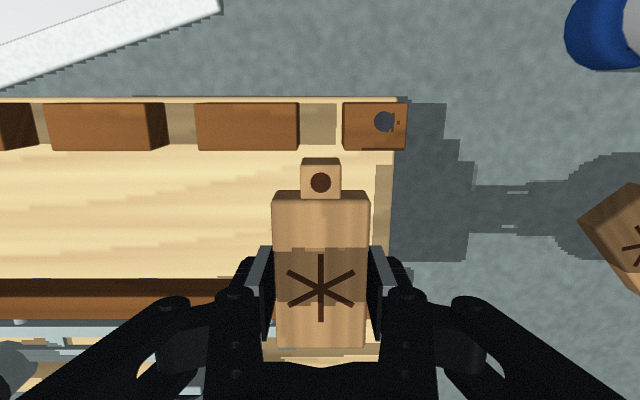

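Notch centre y is 0.0492 and the tab is at 0.0489, so it lines up. Lowering it now.

```bash
python3 -m pendant '[{"dx":0,"dy":0,"dz":2,"twist":0},{"dx":0,"dy":0,"dz":4,"twist":0},{"dx":0,"dy":0,"dz":5,"twist":0},{"dx":0,"dy":0,"dz":5.6,"twist":0},{"dx":0,"dy":0,"dz":6.0,"twist":0},{"dx":0,"dy":0,"dz":6.0,"twist":0},{"dx":0,"dy":0,"dz":6.0,"twist":0}]'|grep -E "eef|cont"
python3 -m pendant '[{"dx":0.3,"dy":0,"dz":0,"twist":0},{"dx":0.5,"dy":0,"dz":0,"twist":0},{"dx":0.7,"dy":0,"dz":0,"twist":0},{"dx":0.7,"dy":0,"dz":0,"twist":0}]'|grep -E "eef|cont|open"
```

```text
eef_pos: [0.6117, 0.05, 0.0191]
contact_force: [0.8, -0.6, -0.6]
eef_pos: [0.6184, 0.05, 0.0185]
contact_force: [0.4, 0.4, 0.2]
opening: 0.451
```

```bash
python3 -m pendant '[{"dx":0.0,"dy":0,"dz":0.2,"twist":0},{"dx":0.2,"dy":0,"dz":0.2,"twist":0},{"dx":0.3,"dy":0,"dz":0.2,"twist":0},{"dx":0.3,"dy":0,"dz":0.2,"twist":0}]'|grep -E "eef|cont|open"
python3 -m pendant '[{"dx":0,"dy":0,"dz":0,"twist":0},{"dx":0,"dy":0,"dz":0,"twist":0},{"dx":0,"dy":0,"dz":-3,"twist":0},{"dx":0,"dy":0,"dz":-7,"twist":0},{"dx":0,"dy":0,"dz":-12,"twist":0},{"dx":0,"dy":0,"dz":-12,"twist":0}]' 60|grep -E "eef|cont|open"; python3 d.py .54 -.2 .2 -90; python3 chk.py w4.png
```

```text
eef_pos: [0.6188, 0.0501, 0.0175]
contact_force: [-10.8, -1.4, 10.7]
opening: 0.451
eef_pos: [0.6251, 0.0499, 0.1425]
contact_force: [0.5, -0.5, 0.5]
opening: 0.601
[-8.56 24.95 -5.82] 0.3 q [-0.08  0.26  1.78  0.    1.09  1.48]
tcp [0.6232 0.0499 0.1394]
bar [ 58. 146.] [663.1 238.6] [24.3 53.5] 0.2 y [0.2127 0.2639] x [0.6512 0.6749]
bar [164. 146.] [663.2 162.9] [24.1 53. ] 0.4 y [0.1369 0.1881] x [0.6515 0.6752]
bar [269. 146.] [663.6  87. ] [24.  52.2] 0.5 y [0.0615 0.1123] x [0.6518 0.6755]
bar [360. 147.] [663.9  21.2] [23.9 31.9] 0.4 y [0.0058 0.0367] x [0.6521 0.6757]
bar [107. 279.] [557.3 218.2] [ 16.6 177.6] 0.2 y [0.1346 0.3039] x [0.5497 0.5653]
bar [312. 279.] [557.8  56.4] [16.5 77.9] 0.3 y [0.0186 0.0943] x [0.5501 0.5657]
```

```bash
python3 -m pendant '[{"dx":-12.3,"dy":29,"dz":-12,"twist":0},{"dx":-12.3,"dy":29,"dz":-12,"twist":0},{"dx":-12.3,"dy":29,"dz":-12,"twist":0},{"dx":-12.3,"dy":29,"dz":-12,"twist":0},{"dx":-12.3,"dy":29,"dz":-12,"twist":0},{"dx":-12.3,"dy":29,"dz":-12,"twist":0},{"dx":-12.3,"dy":29,"dz":-12,"twist":0}]' 70 |grep -E "time|eef"; python3 look.py w5.png
```

```text
time: 14.02
eef_pos: [0.4989, -0.2419, 0.2556]
tcp [ 0.499  -0.2406  0.255 ] q [-0.63  0.    1.85  0.    1.29  0.94]
blank [ 0.589  -0.1571] yaw -137.2 n 2949 z 0.0171 [84. 40.] [241.  80.]
   to z.1 with -90 [ 9.05 -8.3  15.5 ] 137.4 j6~ -2.58
   to z.1 with 90 [ 9.05 -8.3  15.5 ] -42.6 j6~ 0.56
blank [ 0.5757 -0.3209] yaw 29.1 n 2863 z 0.0171 [83. 40.] [394.  88.]
   to z.1 with -90 [ 7.67  8.07 15.47] -29.0 j6~ 0.55
   to z.1 with 90 [ 7.67  8.07 15.47] 151.0 j6~ -2.59
blank [ 0.4678 -0.3241] yaw 51.3 n 2244 z 0.0173 [83. 39.] [390. 188.]
   to z.1 with -90 [-3.12  8.37 15.49] -51.1 j6~ 0.07
   to z.1 with 90 [-3.12  8.37 15.49] 128.9 j6~ -3.07
```

```bash
python3 -m pendant '[{"dx":9.05,"dy":-8.3,"dz":5,"twist":-42.6},{"dx":9.05,"dy":-8.3,"dz":10,"twist":-42.6},{"dx":9.05,"dy":-8.3,"dz":15,"twist":-42.6},{"dx":9.05,"dy":-8.3,"dz":19,"twist":-42.6},{"dx":9.05,"dy":-8.3,"dz":23,"twist":-42.6},{"dx":9.05,"dy":-8.3,"dz":25.1,"twist":-42.6},{"dx":9.05,"dy":-8.3,"dz":25.1,"twist":-42.6},{"dx":9.05,"dy":-8.3,"dz":25.1,"twist":-42.6}]' 70 | grep -E "eef|force"
python3 -m pendant '[{"dx":0,"dy":0,"dz":0,"twist":0},{"dx":0,"dy":0,"dz":0,"twist":0},{"dx":0,"dy":0,"dz":0,"twist":0},{"dx":0,"dy":0,"dz":0,"twist":0},{"dx":0,"dy":0,"dz":-4,"twist":0},{"dx":0,"dy":0,"dz":-9,"twist":0},{"dx":0,"dy":0,"dz":-12,"twist":0},{"dx":0,"dy":0,"dz":-12,"twist":0}]' 0 50
python3 d.py .610 .1253 .12 90.3
```

```text
eef_pos: [0.5912, -0.1575, 0.0074]
contact_force: [0.8, 0.2, 0.8]
finger_force: 0.0
time: 16.08
eef_pos: [0.5916, -0.158, 0.1293]
tcp_rot: [0.931, 0.365, 0.003, 0.003]
contact_force: [0.5, 0.7, -1.5]
opening: 0.446
finger_force: 50.7
[ 20.61 -19.52   0.86] -137.4 q [-0.43  0.25  1.82  0.    1.07  0.4 ]
```

```bash
python3 -m pendant '[{"dx":20.6,"dy":-19.5,"dz":0.8,"twist":-100},{"dx":20.6,"dy":-19.5,"dz":0.8,"twist":-100},{"dx":20.6,"dy":-19.5,"dz":0.8,"twist":-100},{"dx":20.6,"dy":-19.5,"dz":0.8,"twist":-100},{"dx":20.6,"dy":-19.5,"dz":0.8,"twist":-100},{"dx":20.6,"dy":-19.5,"dz":0.8,"twist":-100},{"dx":20.6,"dy":-19.5,"dz":0.8,"twist":-100},{"dx":20.6,"dy":-19.5,"dz":0.8,"twist":-100},{"dx":20.6,"dy":-19.5,"dz":0.8,"twist":-100},{"dx":20.6,"dy":-19.5,"dz":0.8,"twist":-100}]' | grep -E "eef|open|finger"
python3 d.py .6105 .1251 .077 90.3
```

```text
eef_pos: [0.6065, 0.1258, 0.115]
opening: 0.45
finger_force: 50.7
[-0.37  0.19  3.8 ] -37.3 q [ 0.04  0.29  1.8  -0.    1.06 -0.88]
```

```bash
python3 -m pendant '[{"dx":-0.3,"dy":0.2,"dz":0,"twist":-37.3},{"dx":-0.3,"dy":0.2,"dz":0,"twist":-37.3},{"dx":-0.3,"dy":0.2,"dz":0,"twist":-37.3},{"dx":-0.3,"dy":0.2,"dz":1,"twist":-37.3},{"dx":-0.3,"dy":0.2,"dz":3.8,"twist":-37.3},{"dx":-0.3,"dy":0.2,"dz":3.8,"twist":-37.3},{"dx":-0.3,"dy":0.2,"dz":3.8,"twist":-37.3}]' | grep -E "eef|open|finger"
python3 chk.py w6.png;python3 d.py .6105 .1251 .077 90.3; python3 - <<'E'
from h import *
c=cam('scene');save(c,'s6.png',(285,140,425,250),(700,550))
E
```

```text
eef_pos: [0.6113, 0.1257, 0.079]
opening: 0.449
finger_force: 50.7
tcp [0.6119 0.1258 0.0799]
bar [378. 132.] [557.1 156.8] [ 16.3 278.3] 0.2 y [0.0211 0.291 ] x [0.549 0.565]
bar [143. 298.] [655.8  18.3] [17.9 37.5] 27.8 y [0.0058 0.0372] x [0.6514 0.6704]
bar [516. 302.] [663.  239.2] [53.  25.4] 89.5 y [0.2135 0.2644] x [0.6508 0.6743]
bar [609. 305.] [662.8 304.7] [33.7 25.1] 89.9 y [0.2884 0.3202] x [0.6507 0.6747]
held [320. 273.] 0.088 x [0.5781 0.6567] tab y [0.1182 0.1333] ((618.7283325195312, 125.74372863769531), (83.43090057373047, 39.60969161987305), 0.33149024844169617)
[ 0.14 -0.07  0.29] -0.1 q [ 0.04  0.34  1.81  0.    0.99 -1.53]
```

View pics/s6.png

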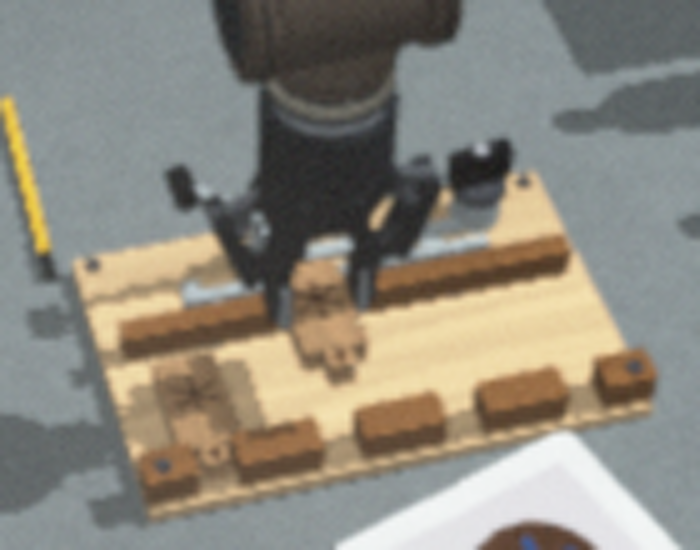

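Blank 1 sits in notch 1 at (190,400), with its tab at (213,452). Blank 2 is in the gripper, heading for notch 2. I'll lower it, push it against the fence, release and lift.

```bash
python3 -m pendant '[{"dx":0,"dy":-0.1,"dz":2,"twist":0},{"dx":0,"dy":-0.1,"dz":4,"twist":0},{"dx":0,"dy":-0.1,"dz":5,"twist":0},{"dx":0,"dy":-0.1,"dz":5.7,"twist":0},{"dx":0,"dy":-0.1,"dz":6.1,"twist":0},{"dx":-0.2,"dy":-0.1,"dz":6.1,"twist":0},{"dx":-0.4,"dy":-0.1,"dz":6.1,"twist":0},{"dx":-0.6,"dy":-0.1,"dz":6.1,"twist":0},{"dx":-0.6,"dy":-0.1,"dz":6.1,"twist":0}]'|grep -E "eef|cont|open"
```

```text
eef_pos: [0.6157, 0.125, 0.0202]
contact_force: [-9.4, -1.1, 11.4]
opening: 0.453
```

```bash
python3 -m pendant '[{"dx":0,"dy":0,"dz":0,"twist":0},{"dx":0,"dy":0,"dz":0,"twist":0},{"dx":0,"dy":0,"dz":-3,"twist":0},{"dx":0,"dy":0,"dz":-7,"twist":0},{"dx":0,"dy":0,"dz":-12,"twist":0},{"dx":0,"dy":0,"dz":-12,"twist":0}]' 60|grep -E "eef|cont|open"
python3 -m pendant '[{"dx":11.6,"dy":-36.5,"dz":-11.5,"twist":100},{"dx":11.6,"dy":-36.5,"dz":-11.5,"twist":100},{"dx":11.6,"dy":-36.5,"dz":-11.5,"twist":100},{"dx":11.6,"dy":-36.5,"dz":-11.5,"twist":100},{"dx":11.6,"dy":-36.5,"dz":-11.5,"twist":100},{"dx":11.6,"dy":-36.5,"dz":-11.5,"twist":100},{"dx":11.6,"dy":-36.5,"dz":-11.5,"twist":100},{"dx":11.6,"dy":-36.5,"dz":-11.5,"twist":100},{"dx":11.6,"dy":-36.5,"dz":-11.5,"twist":100},{"dx":11.6,"dy":-36.5,"dz":-11.5,"twist":100}]' 70|grep -E "eef"
python3 -m pendant '[{"dx":0,"dy":0,"dz":0,"twist":51},{"dx":0,"dy":0,"dz":0,"twist":51},{"dx":0,"dy":0,"dz":0,"twist":51},{"dx":0,"dy":0,"dz":0,"twist":51},{"dx":0,"dy":0,"dz":0,"twist":51},{"dx":0,"dy":0,"dz":0,"twist":51}]'|grep -E "time|eef"
python3 look.py w7.png
```

```text
eef_pos: [0.6216, 0.125, 0.1447]
contact_force: [0.2, 1.0, -0.1]
opening: 0.605
eef_pos: [0.5024, -0.2407, 0.2522]
time: 22.18
eef_pos: [0.5025, -0.2405, 0.2524]
tcp [ 0.5025 -0.2405  0.2526] q [-0.63  0.01  1.85 -0.    1.29  0.43]
blank [ 0.5758 -0.3211] yaw 29.1 n 2645 z 0.0172 [82. 40.] [419. 138.]
   to z.1 with -90 [ 2.45 10.63 15.24] 0.2 j6~ 0.55
   to z.1 with 90 [ 2.45 10.63 15.24] -179.8 j6~ -2.59
blank [ 0.4681 -0.3242] yaw 51.1 n 2104 z 0.0173 [84. 39.] [368. 221.]
   to z.1 with -90 [-7.09  5.63 15.25] -21.8 j6~ 0.07
   to z.1 with 90 [-7.09  5.63 15.25] 158.2 j6~ -3.07
```

```bash
python3 -m pendant '[{"dx":2.45,"dy":10.6,"dz":5,"twist":0.2},{"dx":2.45,"dy":10.6,"dz":10,"twist":0.2},{"dx":2.45,"dy":10.6,"dz":15,"twist":0.2},{"dx":2.45,"dy":10.6,"dz":19,"twist":0.2},{"dx":2.45,"dy":10.6,"dz":23,"twist":0.2},{"dx":2.45,"dy":10.6,"dz":25,"twist":0.2},{"dx":2.45,"dy":10.6,"dz":25,"twist":0.2},{"dx":2.45,"dy":10.6,"dz":25,"twist":0.2}]' 70 | grep -E "eef|force"
python3 -m pendant '[{"dx":0,"dy":0,"dz":0,"twist":0},{"dx":0,"dy":0,"dz":0,"twist":0},{"dx":0,"dy":0,"dz":0,"twist":0},{"dx":0,"dy":0,"dz":0,"twist":0},{"dx":0,"dy":0,"dz":-4,"twist":0},{"dx":0,"dy":0,"dz":-9,"twist":0},{"dx":0,"dy":0,"dz":-12,"twist":0},{"dx":0,"dy":0,"dz":-12,"twist":0}]' 0 50
python3 d.py .610 .2005 .12 -89.7
```

```text
eef_pos: [0.5772, -0.3222, 0.0058]
contact_force: [-0.7, 0.5, -0.0]
finger_force: 0.0
time: 24.22
eef_pos: [0.5774, -0.3224, 0.1273]
tcp_rot: [0.968, 0.25, 0.002, 0.003]
contact_force: [0.7, -0.3, -0.6]
opening: 0.45
finger_force: 51.3
[ 28.18 -44.17   0.52] 28.7 q [-0.66  0.35  1.7  -0.    1.09  0.4 ]
```

```bash
python3 -m pendant '[{"dx":28.2,"dy":-44.2,"dz":0.5,"twist":28.7},{"dx":28.2,"dy":-44.2,"dz":0.5,"twist":28.7},{"dx":28.2,"dy":-44.2,"dz":0.5,"twist":28.7},{"dx":28.2,"dy":-44.2,"dz":0.5,"twist":28.7},{"dx":28.2,"dy":-44.2,"dz":0.5,"twist":28.7},{"dx":28.2,"dy":-44.2,"dz":0.5,"twist":28.7},{"dx":28.2,"dy":-44.2,"dz":0.5,"twist":28.7},{"dx":28.2,"dy":-44.2,"dz":0.5,"twist":28.7},{"dx":28.2,"dy":-44.2,"dz":0.5,"twist":28.7},{"dx":28.2,"dy":-44.2,"dz":0.5,"twist":28.7}]' | grep -E "eef|open|finger"
python3 -m pendant '[{"dx":0,"dy":0,"dz":2,"twist":0},{"dx":0,"dy":0,"dz":4.2,"twist":0},{"dx":0,"dy":0,"dz":4.2,"twist":0},{"dx":0,"dy":0,"dz":4.2,"twist":0}]'
python3 chk.py w8.png
```

```text
eef_pos: [0.6066, 0.2038, 0.1157]
opening: 0.45
finger_force: 51.3
time: 25.98
eef_pos: [0.6084, 0.2014, 0.076]
tcp_rot: [1.0, 0.002, -0.0, 0.0]
contact_force: [0.4, -0.3, 0.2]
opening: 0.451
finger_force: 51.3
tcp [0.6089 0.2016 0.0769]
bar [124. 130.] [663.  304.8] [23.7 33.4] 0.2 y [0.2887 0.3204] x [0.6514 0.6749]
bar [248. 130.] [663.2 239.1] [23.8 52.3] 0.2 y [0.2134 0.2642] x [0.6516 0.6751]
bar [394. 130.] [663.5 163. ] [23.7 52.3] 0.1 y [0.1379 0.1888] x [0.6518 0.6753]
bar [539. 130.] [663.7  87.2] [23.8 53.3] 0.1 y [0.0621 0.1133] x [0.652  0.6755]
bar [635. 135.] [663.5  37. ] [24.   4.7] 8.8 y [0.0336 0.0383] x [0.6521 0.675 ]
bar [182. 299.] [562.2 286.2] [ 7.1 43.2] 1.9 y [0.2652 0.3073] x [0.5591 0.5653]
bar [549. 306.] [557.6  77.4] [ 17.1 120.3] 0.0 y [0.0193 0.1346] x [0.5497 0.5657]
held [320. 259.] 0.0869 x [0.575  0.6561] tab y [0.1939 0.2093] ((614.9671020507812, 201.47210693359375), (84.42202758789062, 40.35429763793945), 0.25227388739585876)
```

```bash
python3 -m pendant '[{"dx":0,"dy":0,"dz":2,"twist":0},{"dx":0,"dy":0,"dz":4,"twist":0},{"dx":0,"dy":0,"dz":5,"twist":0},{"dx":0,"dy":0,"dz":5.6,"twist":0},{"dx":0,"dy":0,"dz":6.0,"twist":0},{"dx":0.2,"dy":0,"dz":6.0,"twist":0},{"dx":0.5,"dy":0,"dz":6.0,"twist":0},{"dx":0.8,"dy":0,"dz":6.0,"twist":0},{"dx":1.0,"dy":0,"dz":6.0,"twist":0},{"dx":1.0,"dy":0,"dz":6.0,"twist":0}]'|grep -E "eef|cont|open"
```

```text
eef_pos: [0.6167, 0.2025, 0.0183]
contact_force: [-9.7, 0.3, 11.0]
opening: 0.451
```

```bash
python3 -m pendant '[{"dx":0,"dy":0,"dz":0,"twist":0},{"dx":0,"dy":0,"dz":0,"twist":0},{"dx":0,"dy":0,"dz":-3,"twist":0},{"dx":0,"dy":0,"dz":-7,"twist":0},{"dx":0,"dy":0,"dz":-12,"twist":0},{"dx":0,"dy":0,"dz":-12,"twist":0}]' 60|grep -E "eef|cont|open"
python3 -m pendant '[{"dx":-17,"dy":48.3,"dz":-10.5,"twist":-51},{"dx":-17,"dy":48.3,"dz":-10.5,"twist":-51},{"dx":-17,"dy":48.3,"dz":-10.5,"twist":-51},{"dx":-17,"dy":48.3,"dz":-10.5,"twist":-51},{"dx":-17,"dy":48.3,"dz":-10.5,"twist":-51},{"dx":-17,"dy":48.3,"dz":-10.5,"twist":-51},{"dx":-17,"dy":48.3,"dz":-10.5,"twist":-51},{"dx":-17,"dy":48.3,"dz":-10.5,"twist":-51},{"dx":-17,"dy":48.3,"dz":-10.5,"twist":-51},{"dx":-17,"dy":48.3,"dz":-10.5,"twist":-51}]' 70|grep -E "eef"
python3 look.py w9.png
```

```text
eef_pos: [0.6224, 0.2028, 0.143]
contact_force: [-0.1, 1.1, 1.0]
opening: 0.6
eef_pos: [0.4499, -0.284, 0.2413]
tcp [ 0.4502 -0.2824  0.2407] q [-0.75 -0.04  1.92  0.    1.26 -0.07]
blank [ 0.4675 -0.3242] yaw 51.2 n 2461 z 0.0172 [84. 39.] [356. 181.]
   to z.1 with -90 [-2.17  3.99 14.07] -0.1 j6~ 0.07
   to z.1 with 90 [-2.17  3.99 14.07] 179.9 j6~ -3.07
blank [ 0.6652 -0.5767] yaw -114.5 n 647 z 0.0174 [87. 33.] [626. 239.]
   to z.1 with -90 [-9.42 35.23 14.04] 165.6 j6~ -3.43
   to z.1 with 90 [-9.42 35.23 14.04] -14.4 j6~ -0.29
```

The detection at image edge (626,239) is the paint box or something beside it, so I'll ignore it. Picking the last blank.

```bash
python3 -m pendant '[{"dx":-2.17,"dy":4.0,"dz":5,"twist":0},{"dx":-2.17,"dy":4.0,"dz":10,"twist":0},{"dx":-2.17,"dy":4.0,"dz":15,"twist":0},{"dx":-2.17,"dy":4.0,"dz":19,"twist":0},{"dx":-2.17,"dy":4.0,"dz":22,"twist":0},{"dx":-2.17,"dy":4.0,"dz":23.7,"twist":0},{"dx":-2.17,"dy":4.0,"dz":23.7,"twist":0},{"dx":-2.17,"dy":4.0,"dz":23.7,"twist":0}]' 70 | grep -E "eef|force"
python3 -m pendant '[{"dx":0,"dy":0,"dz":0,"twist":0},{"dx":0,"dy":0,"dz":0,"twist":0},{"dx":0,"dy":0,"dz":0,"twist":0},{"dx":0,"dy":0,"dz":0,"twist":0},{"dx":0,"dy":0,"dz":-4,"twist":0},{"dx":0,"dy":0,"dz":-9,"twist":0},{"dx":0,"dy":0,"dz":-12,"twist":0},{"dx":0,"dy":0,"dz":-12,"twist":0}]' 0 50
python3 d.py .610 .2765 .12 -89.7
```

```text
eef_pos: [0.4693, -0.324, 0.0058]
contact_force: [-0.2, -0.9, 0.5]
finger_force: 0.0
time: 31.32
eef_pos: [0.4696, -0.325, 0.1277]
tcp_rot: [0.902, 0.433, 0.001, 0.003]
contact_force: [0.8, 0.0, -0.4]
opening: 0.452
finger_force: 51.1
[ 55.7  -26.7    0.56] 51.0 q [-0.78  0.16  1.92 -0.    1.05 -0.11]
```

```bash
python3 -m pendant '[{"dx":55.7,"dy":-26.7,"dz":0,"twist":51},{"dx":55.7,"dy":-26.7,"dz":0,"twist":51},{"dx":55.7,"dy":-26.7,"dz":0,"twist":51},{"dx":55.7,"dy":-26.7,"dz":0,"twist":51},{"dx":55.7,"dy":-26.7,"dz":0,"twist":51},{"dx":55.7,"dy":-26.7,"dz":0,"twist":51},{"dx":55.7,"dy":-26.7,"dz":0,"twist":51},{"dx":55.7,"dy":-26.7,"dz":0,"twist":51},{"dx":55.7,"dy":-26.7,"dz":0,"twist":51},{"dx":55.7,"dy":-26.7,"dz":0,"twist":51}]' | grep -E "eef|open|finger"
python3 d.py .610 .2765 .077 -89.7
```

```text
eef_pos: [0.6035, 0.2624, 0.1218]
opening: 0.454
finger_force: 51.1
[ 0.68 -1.41  4.47] -0.0 q [ 0.26  0.36  1.7  -0.    1.09  1.82]
```

```bash
python3 -m pendant '[{"dx":0,"dy":0,"dz":2,"twist":0},{"dx":0,"dy":0,"dz":4.5,"twist":0},{"dx":0,"dy":0,"dz":4.5,"twist":0},{"dx":0,"dy":0,"dz":4.5,"twist":0}]' | grep eef
python3 chk.py w10.png
```

```text
eef_pos: [0.6043, 0.2598, 0.0788]
tcp [0.6049 0.2601 0.0799]
bar [236. 122.] [662.9 305.3] [23.8 33. ] 0.2 y [0.289  0.3204] x [0.6512 0.6748]
bar [360. 122.] [663.1 238.9] [23.8 52.1] 0.2 y [0.2138 0.2644] x [0.6514 0.6749]
bar [504. 122.] [663.3 163.2] [23.8 53.1] 0.2 y [0.138  0.1891] x [0.6516 0.6752]
bar [617. 123.] [663.5 102.3] [24.2 24.5] 1.7 y [0.092  0.1138] x [0.6518 0.6753]
bar [543. 297.] [557.5 132.2] [ 17.  138.9] 0.2 y [0.0665 0.1958] x [0.55   0.5655]
held [320. 260.] 0.0896 x [0.5705 0.6513] tab y [0.2523 0.2677] ((610.6126098632812, 259.92462158203125), (83.8158950805664, 40.321842193603516), 0.2728763520717621)
```

View pics/w10.png

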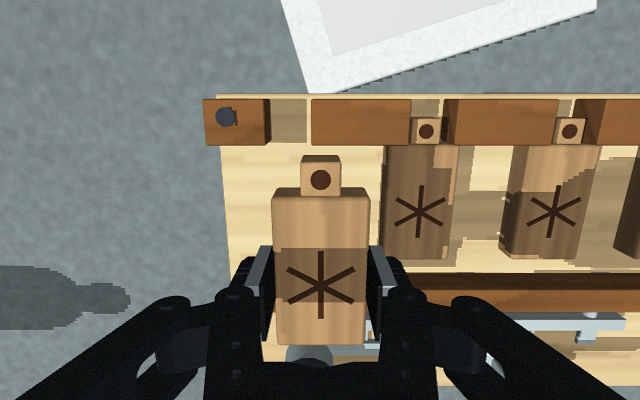

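The view shows blanks 2 and 3 seated, tabs in their notches at (427,130) and (568,130). The held one must go about 16 mm in +y to the open notch at (290,120).

```bash
python3 -m pendant '[{"dx":0.5,"dy":-1.66,"dz":0,"twist":0},{"dx":0.5,"dy":-1.66,"dz":0,"twist":0},{"dx":0.5,"dy":-1.66,"dz":2,"twist":0},{"dx":0.5,"dy":-1.66,"dz":4,"twist":0},{"dx":0.5,"dy":-1.66,"dz":5,"twist":0},{"dx":0.5,"dy":-1.66,"dz":5.5,"twist":0},{"dx":0.5,"dy":-1.66,"dz":5.5,"twist":0}]'|grep -E "eef|cont|open"
python3 -m pendant '[{"dx":0,"dy":0,"dz":0.5,"twist":0},{"dx":0,"dy":0,"dz":0.7,"twist":0},{"dx":0.3,"dy":0,"dz":0.7,"twist":0},{"dx":0.6,"dy":0,"dz":0.7,"twist":0},{"dx":0.9,"dy":0,"dz":0.7,"twist":0},{"dx":0.9,"dy":0,"dz":0.7,"twist":0}]'|grep -E "eef|cont|open"
```

```text
eef_pos: [0.6094, 0.2773, 0.024]
contact_force: [0.5, -0.2, 0.8]
opening: 0.452
eef_pos: [0.617, 0.2778, 0.0185]
contact_force: [-8.4, -0.3, 9.7]
opening: 0.453
```

```bash
python3 -m pendant '[{"dx":0,"dy":0,"dz":0,"twist":0},{"dx":0,"dy":0,"dz":0,"twist":0},{"dx":0,"dy":0,"dz":-3,"twist":0},{"dx":0,"dy":0,"dz":-7,"twist":0},{"dx":0,"dy":0,"dz":-12,"twist":0},{"dx":0,"dy":0,"dz":-16,"twist":0}]' 60|grep -E "eef|cont|open"
python3 -m pendant '[{"dx":-12.5,"dy":1,"dz":0,"twist":-100},{"dx":-12.5,"dy":1,"dz":0,"twist":-100},{"dx":-12.5,"dy":1,"dz":0,"twist":-100},{"dx":-12.5,"dy":1,"dz":0,"twist":-100},{"dx":-12.5,"dy":1,"dz":0,"twist":-100},{"dx":-12.5,"dy":1,"dz":0,"twist":-100},{"dx":-12.5,"dy":1,"dz":0,"twist":-100},{"dx":-12.5,"dy":1,"dz":0,"twist":-100},{"dx":-12.5,"dy":1,"dz":0,"twist":-100},{"dx":-12.5,"dy":1,"dz":0,"twist":-100}]' 72|grep -E "eef"
python3 -m pendant '[{"dx":0,"dy":0,"dz":0,"twist":-86.6},{"dx":0,"dy":0,"dz":0,"twist":-86.6},{"dx":0,"dy":0,"dz":0,"twist":-86.6},{"dx":0,"dy":0,"dz":0,"twist":-86.6},{"dx":0,"dy":0,"dz":0,"twist":-86.6},{"dx":0,"dy":0,"dz":0,"twist":-86.6},{"dx":0,"dy":0,"dz":0,"twist":-86.6},{"dx":0,"dy":0,"dz":0,"twist":-86.6},{"dx":0,"dy":0,"dz":0,"twist":-86.6},{"dx":0,"dy":0,"dz":0,"twist":-86.6}]'|grep -E "time|eef"
cat > nut.py <<'E'
from m import *;from d import delta
c=cam('wrist');s=ctrl.get_state();save(c,'wn%d.png'%(s['time']*10))
P=cloud(c);z=P[...,2];h=cv2.cvtColor(c['img'],cv2.COLOR_RGB2HSV)
m=((h[...,2]<70)&(z>.062)&(z<.08)&(np.hypot(P[...,0]-.498,P[...,1]-.2675)<.035)).astype(np.uint8)
q=P[m>0];print(s['eef_pos'].round(4),s['qpos'].round(2),len(q),np.median(q[:,2]).round(4),cv2.minAreaRect((q[:,:2]*1000).astype(np.float32)))
for lo,hi,nm in[(.031,.041,'bar'),(.024,.0305,'blank')]:
    m=((z>lo)&(z<hi)&(h[...,0]<22)&(h[...,1]>70)).astype(np.uint8);n,L,st,ce=cv2.connectedComponentsWithStats(m)
    for i in range(1,n):
        if st[i,4]>250: q=P[L==i];r=cv2.minAreaRect((q[:,:2]*1000).astype(np.float32));print(nm,ce[i].round(),np.round(r[0],1),np.round(r[1],1),round(r[2],1),'x',np.percentile(q[:,0],[1,99]).round(4))
E
python3 nut.py; python3 d.py .498 .2677 .045 96.6
python3 - <<'E'
from h import *
c=cam('scene');save(c,'s11.png',(285,140,425,250),(700,550))
E
```

```text
eef_pos: [0.6194, 0.2774, 0.1797]
contact_force: [0.9, -0.1, 0.0]
opening: 0.603
eef_pos: [0.494, 0.2668, 0.1774]
time: 38.0
eef_pos: [0.4937, 0.2668, 0.1774]
[0.4937 0.2668 0.1775] [ 0.31  0.09  1.91 -0.    1.15 -1.37] 860 0.0697 ((497.3211669921875, 266.89556884765625), (13.4725923538208, 40.968231201171875), 6.599663257598877)
bar [192. 240.] [556.4 162.7] [ 17.2 289.9] 0.1 x [0.5482 0.5644]
bar [ 47. 326.] [663.3  21.7] [25.1 33. ] 0.1 x [0.6511 0.6751]
bar [272. 348.] [662.5 238.9] [51.9 25.4] 89.0 x [0.6504 0.6743]
bar [338. 353.] [662.5 305. ] [32.  25.1] 89.6 x [0.6501 0.674 ]
blank [199. 230.] [548.7 164.5] [  1.8 285.4] 0.2 x [0.5479 0.5497]
blank [ 76. 287.] [625.5  46.7] [59.8 98.4] 70.1 x [0.5814 0.666 ]
blank [157. 283.] [610.3 125.4] [40.4 59.8] 90.0 x [0.5811 0.637 ]
blank [300. 310.] [622.2 260.3] [119.4  85.4] 89.9 x [0.5808 0.6624]
[-0.44  0.04 13.25] 0.1 q [ 0.31  0.09  1.91 -0.    1.15 -1.37]
```

View pics/s11.png

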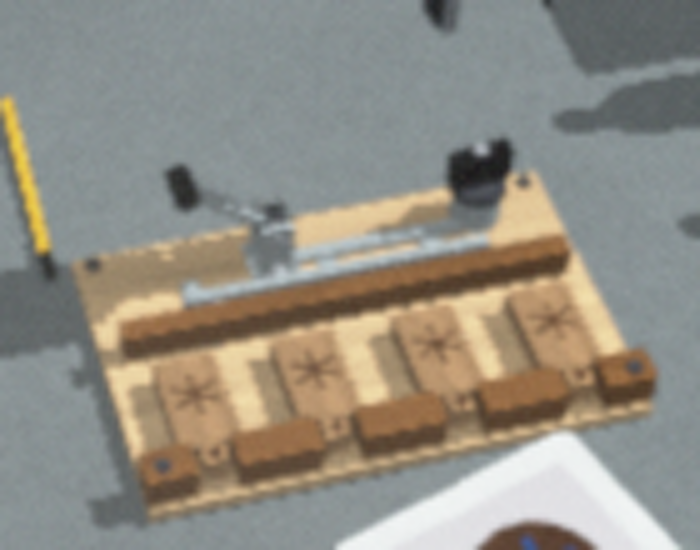

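All four blanks are seated with tabs in the notches at (213,452), (336,426), (463,400) and (580,374). The lever is open. Next is the nut: grip it across its 42 mm length and turn about +163°.

```bash
python3 -m pendant '[{"dx":-0.4,"dy":0,"dz":4,"twist":0},{"dx":-0.4,"dy":0,"dz":8,"twist":0},{"dx":-0.4,"dy":0,"dz":11,"twist":0},{"dx":-0.4,"dy":0,"dz":13.2,"twist":0},{"dx":-0.4,"dy":0,"dz":13.2,"twist":0}]' 72|grep -E "eef|cont|open"
python3 -m pendant '[{"dx":0,"dy":0,"dz":0,"twist":0},{"dx":0,"dy":0,"dz":0,"twist":0},{"dx":0,"dy":0,"dz":0,"twist":0},{"dx":0,"dy":0,"dz":0,"twist":0},{"dx":0,"dy":0,"dz":0,"twist":0}]' 0 60
```

```text
eef_pos: [0.4959, 0.2668, 0.0434]
contact_force: [-0.3, -0.5, 0.5]
opening: 0.722
time: 39.35
eef_pos: [0.4985, 0.2676, 0.047]
tcp_rot: [-0.06, 0.998, 0.0, 0.001]
contact_force: [-1.4, -1.3, 6.9]
opening: 0.472
finger_force: 62.7
```

```bash
python3 -m pendant '[{"dx":0,"dy":0,"dz":0,"twist":9},{"dx":0,"dy":0,"dz":0,"twist":18},{"dx":0,"dy":0,"dz":0,"twist":27},{"dx":0,"dy":0,"dz":0,"twist":36},{"dx":0,"dy":0,"dz":0,"twist":45},{"dx":0,"dy":0,"dz":0,"twist":54},{"dx":0,"dy":0,"dz":0,"twist":63},{"dx":0,"dy":0,"dz":0,"twist":72},{"dx":0,"dy":0,"dz":0,"twist":81},{"dx":0,"dy":0,"dz":0,"twist":90}]'
python3 -m pendant '[{"dx":0,"dy":0,"dz":0,"twist":9},{"dx":0,"dy":0,"dz":0,"twist":18},{"dx":0,"dy":0,"dz":0,"twist":27},{"dx":0,"dy":0,"dz":0,"twist":36},{"dx":0,"dy":0,"dz":0,"twist":45},{"dx":0,"dy":0,"dz":0,"twist":54},{"dx":0,"dy":0,"dz":0,"twist":63},{"dx":0,"dy":0,"dz":0,"twist":70},{"dx":0,"dy":0,"dz":0,"twist":73},{"dx":0,"dy":0,"dz":0,"twist":73}]'; python3 nut.py
```

```text
time: 40.6
eef_pos: [0.4982, 0.2673, 0.047]
tcp_rot: [0.665, 0.747, 0.0, 0.001]
contact_force: [-1.7, -2.3, 6.4]
opening: 0.477
finger_force: 62.9
time: 41.85
eef_pos: [0.4979, 0.2674, 0.047]
tcp_rot: [0.978, 0.207, 0.0, 0.0]
contact_force: [-2.4, -1.6, 7.5]
opening: 0.473
finger_force: 63.0
[0.4979 0.2674 0.047 ] [ 0.31  0.27  1.97 -0.    0.9   1.47] 4909 0.0698 ((498.0171813964844, 267.542236328125), (23.09559440612793, 68.18733215332031), 23.621122360229492)
bar [469. 140.] [573.2 217.8] [ 16.1 179.6] 0.2 x [0.5652 0.5809]
blank [398.  38.] [601.9 277.4] [40.8 40.3] 0.3 x [0.5819 0.6191]
blank [565.  72.] [617.7 202.6] [71.8 41.3] 0.1 x [0.5825 0.6475]
blank [633. 183.] [588.8 144.4] [17.8  7.3] 24.8 x [0.5822 0.5968]
```

Jaw front is at x=0.581 and the blank backs at 0.582, so it just touches. I'll release, lift, and go above the open lever.

```bash
python3 -m pendant '[{"dx":0,"dy":0,"dz":0,"twist":0},{"dx":0,"dy":0,"dz":0,"twist":0},{"dx":0,"dy":0,"dz":0,"twist":0},{"dx":0,"dy":0,"dz":-3,"twist":0},{"dx":0,"dy":0,"dz":-7,"twist":0},{"dx":0,"dy":0,"dz":-12,"twist":0},{"dx":0,"dy":0,"dz":-16,"twist":0},{"dx":0,"dy":0,"dz":-16,"twist":0}]' 66|grep -E "eef|cont|open"
python3 nut.py; python3 d.py .524 .0605 .2 0.3
```

```text
eef_pos: [0.4999, 0.2682, 0.2103]
contact_force: [0.6, 0.2, 0.4]
opening: 0.661
[0.4984 0.2677 0.2073] [0.31 0.07 1.87 0.   1.2  1.47] 709 0.0699 ((498.34454345703125, 267.8550109863281), (13.6748685836792, 40.622318267822266), 23.870807647705078)
bar [432.  19.] [662.2 238.9] [24.  52.3] 1.0 x [0.6508 0.6736]
bar [509.  56.] [662.6 163.3] [52.4 23.8] 90.0 x [0.6511 0.674 ]
bar [583.  94.] [662.9  87.1] [24.  53.8] 0.1 x [0.6512 0.6742]
bar [448. 148.] [573.2 162.6] [ 16.1 290. ] 0.2 x [0.5652 0.581 ]
bar [633. 123.] [658.5  33.3] [29.4 15.5] 37.0 x [0.6513 0.6733]
blank [475.  98.] [626.9 155.3] [ 93.1 294.4] 0.7 x [0.5822 0.6646]
[-6.05 19.98  0.72] -66.4 q [0.31 0.07 1.87 0.   1.2  1.47]
```

Nut reads about 4.30 rad. Going over the lever handle.

```bash
python3 -m pendant '[{"dx":-6.05,"dy":20,"dz":0.7,"twist":-66.4},{"dx":-6.05,"dy":20,"dz":0.7,"twist":-66.4},{"dx":-6.05,"dy":20,"dz":0.7,"twist":-66.4},{"dx":-6.05,"dy":20,"dz":0.7,"twist":-66.4},{"dx":-6.05,"dy":20,"dz":0.7,"twist":-66.4},{"dx":-6.05,"dy":20,"dz":0.7,"twist":-66.4},{"dx":-6.05,"dy":20,"dz":0.7,"twist":-66.4},{"dx":-6.05,"dy":20,"dz":0.7,"twist":-66.4}]' 55|grep -E "eef|open"
python3 - <<'E'
from h import *
from d import delta
c=cam('wrist');s=ctrl.get_state();save(c,'w12.png')
P=cloud(c);z=P[...,2];h=cv2.cvtColor(c['img'],cv2.COLOR_RGB2HSV)
m=((h[...,2]<70)&(z>.06)&(z<.10)&(abs(P[...,0]-.52)<.03)&(P[...,1]<.09)).astype(np.uint8)
n,L,st,ce=cv2.connectedComponentsWithStats(m)
for i in range(1,n):
    if st[i,4]>100: q=P[L==i];print(ce[i].round(),st[i,4],q.min(0).round(4),q.max(0).round(4))
print(s['eef_pos'],delta(.524,.0605,.067,0.3,s))
E
```

```text
eef_pos: [0.522, 0.06, 0.1963]
opening: 0.552
[0.5221817  0.06005178 0.19667365] (array([ 0.04,  0.22, 12.97]), np.float64(-0.1))
```

View pics/w12.png

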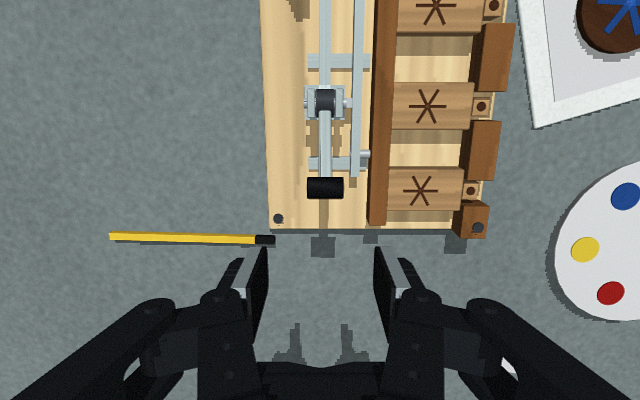

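The view shows the handle at pixel (325,187) and the brush at (190,238), clear of the fingers. I'll locate the handle by ray.

```bash
python3 - <<'E'
from h import *
c=cam('wrist');P=cloud(c)
h=cv2.cvtColor(c['img'],cv2.COLOR_RGB2HSV);r=P[172:204,300:350];v=h[172:204,300:350,2]<45
q=r[v];print(ray(c,325,187,.086).round(4),q.min(0).round(4),q.max(0).round(4),np.median(q,0).round(4))
E
```

```text
[0.5251 0.0672 0.086 ] [0.5121 0.0626 0.0956] [0.5369 0.1315 0.3385] [0.5242 0.0719 0.1035]
```

The handle is at about (0.5245, 0.0685), z≈0.095, which makes the lever about 2.5 rad. That is over the 2.2 limit but not at the stop, so I'll pinch it, press it fully open first, and then close it.

```bash
python3 -m pendant '[{"dx":0.85,"dy":0.25,"dz":4,"twist":0},{"dx":0.85,"dy":0.25,"dz":8,"twist":0},{"dx":0.85,"dy":0.25,"dz":10.5,"twist":0},{"dx":0.85,"dy":0.25,"dz":11.7,"twist":0},{"dx":0.85,"dy":0.25,"dz":11.7,"twist":0}]' 55|grep -E "eef|cont|open"
python3 -m pendant '[{"dx":0,"dy":0,"dz":0,"twist":0},{"dx":0,"dy":0,"dz":0,"twist":0},{"dx":0,"dy":0,"dz":0,"twist":0},{"dx":0,"dy":0,"dz":0,"twist":0},{"dx":0,"dy":0,"dz":0,"twist":0}]' 0 40
```

```text
eef_pos: [0.5251, 0.0686, 0.0808]
contact_force: [0.3, -0.2, -0.3]
opening: 0.549
time: 45.3
eef_pos: [0.5249, 0.068, 0.0828]
tcp_rot: [0.705, 0.709, -0.001, -0.0]
contact_force: [-4.2, -2.5, 2.3]
opening: 0.291
finger_force: 39.7
```

```bash
python3 -m pendant '[{"dx":-0.24,"dy":0,"dz":0.33,"twist":0},{"dx":-0.45,"dy":0,"dz":0.67,"twist":0},{"dx":-0.64,"dy":0,"dz":1.0,"twist":0},{"dx":-0.8,"dy":0,"dz":1.3,"twist":0},{"dx":-0.8,"dy":0,"dz":1.3,"twist":0},{"dx":-0.8,"dy":0,"dz":1.3,"twist":0},{"dx":-0.8,"dy":0,"dz":1.3,"twist":0}]'
```

```text
time: 46.18
eef_pos: [0.525, 0.0598, 0.0704]
tcp_rot: [0.705, 0.709, -0.001, -0.001]
contact_force: [-5.9, -3.7, 5.7]
opening: 0.294
finger_force: 41.2
```

```bash
python3 -m pendant '[{"dx":0.51,"dy":0,"dz":-0.87,"twist":0},{"dx":1.13,"dy":0,"dz":-1.66,"twist":0},{"dx":1.84,"dy":0,"dz":-2.36,"twist":0},{"dx":2.65,"dy":0,"dz":-2.96,"twist":0},{"dx":3.53,"dy":0,"dz":-3.45,"twist":0},{"dx":4.46,"dy":0,"dz":-3.81,"twist":0},{"dx":5.44,"dy":0,"dz":-4.05,"twist":0},{"dx":6.44,"dy":0,"dz":-4.15,"twist":0},{"dx":7.44,"dy":0,"dz":-4.12,"twist":0},{"dx":8.43,"dy":0,"dz":-3.96,"twist":0}]' - 50
python3 -m pendant '[{"dx":0.96,"dy":0,"dz":0.29,"twist":0},{"dx":1.87,"dy":0,"dz":0.71,"twist":0},{"dx":2.72,"dy":0,"dz":1.25,"twist":0},{"dx":3.49,"dy":0,"dz":1.9,"twist":0},{"dx":4.16,"dy":0,"dz":2.64,"twist":0},{"dx":4.73,"dy":0,"dz":3.47,"twist":0},{"dx":5.19,"dy":0,"dz":4.37,"twist":0},{"dx":5.52,"dy":0,"dz":5.32,"twist":0},{"dx":5.72,"dy":0,"dz":6.3,"twist":0},{"dx":5.78,"dy":0,"dz":7.3,"twist":0}]'
python3 -m pendant '[{"dx":0,"dy":0,"dz":0.2,"twist":0},{"dx":0,"dy":0,"dz":0.2,"twist":0},{"dx":0,"dy":0,"dz":0.2,"twist":0}]'
```

```text
time: 47.42
eef_pos: [0.5245, 0.1449, 0.1093]
tcp_rot: [0.705, 0.709, -0.002, -0.0]
contact_force: [-4.5, -5.5, 1.3]
opening: 0.284
finger_force: 48.8
time: 48.68
eef_pos: [0.5249, 0.208, 0.039]
tcp_rot: [0.706, 0.708, 0.003, -0.003]
contact_force: [-12.5, 10.2, 11.3]
opening: 0.275
finger_force: 105.4
time: 49.05
eef_pos: [0.5241, 0.2074, 0.0359]
tcp_rot: [0.708, 0.706, 0.002, -0.004]
contact_force: [-8.2, 9.5, 9.4]
opening: 0.283
finger_force: 110.9
```

```bash
python3 -m pendant '[{"dx":0,"dy":0,"dz":0,"twist":0},{"dx":0,"dy":0,"dz":0,"twist":0},{"dx":0,"dy":0,"dz":0,"twist":0},{"dx":0,"dy":0,"dz":-3,"twist":0},{"dx":0,"dy":0,"dz":-7,"twist":0},{"dx":0,"dy":0,"dz":-12,"twist":0},{"dx":0,"dy":0,"dz":-18,"twist":0},{"dx":0,"dy":0,"dz":-18,"twist":0}]' 45|grep -E "eef|cont|open"
python3 nut.py; python3 - <<'E'
from h import *
c=cam('wrist');P=cloud(c);h=cv2.cvtColor(c['img'],cv2.COLOR_RGB2HSV)
m=(h[...,2]<60)&(abs(P[...,0]-.524)<.02)&(abs(P[...,1]-.203)<.03)&(P[...,2]<.1)
q=P[m];print('handle',len(q),np.median(q,0).round(4),q.max(0).round(4));save(c,'w13.png')
E
```

```text
eef_pos: [0.5288, 0.2033, 0.2204]
contact_force: [0.2, 0.0, -0.1]
opening: 0.447
[0.5269 0.2029 0.2167] [0.19 0.05 1.87 0.   1.21 0.18] 764 0.0698 ((497.9566345214844, 267.4427795410156), (14.317448616027832, 41.38185119628906), 23.392301559448242)
bar [468.  63.] [662.2 305. ] [24.  31.8] 0.4 x [0.6505 0.6733]
bar [363. 189.] [573.4 162.9] [ 16.4 288.6] 0.2 x [0.5651 0.581 ]
bar [460. 137.] [662.3 239.1] [23.4 51.4] 0.1 x [0.6509 0.6733]
bar [451. 214.] [662.6 163.1] [23.9 52.5] 0.9 x [0.6511 0.6738]
bar [444. 281.] [662.8  87.4] [52.5 23.4] 89.6 x [0.6514 0.6741]
blank [414. 161.] [627.3 188.7] [ 91.5 262.1] 1.0 x [0.5829 0.6637]
handle 533 [0.524  0.2023 0.0753] [0.5359 0.2079 0.0783]
```

View pics/w13.png

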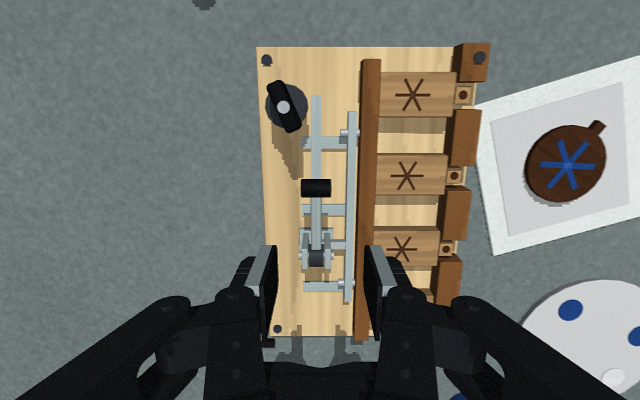

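The blanks and jaw are right, but the handle top is at z≈0.077 rather than 0.058. Opening the fingers dragged the lever up to about 0.23 rad, so I'll press it down with closed fingertips.

```bash
python3 -m pendant '[{"dx":0.1,"dy":-0.3,"dz":4,"twist":0},{"dx":0.1,"dy":-0.3,"dz":8,"twist":0},{"dx":0.1,"dy":-0.3,"dz":11,"twist":0},{"dx":0.1,"dy":-0.3,"dz":13,"twist":0},{"dx":0.1,"dy":-0.3,"dz":13.6,"twist":0},{"dx":0.1,"dy":-0.3,"dz":14.2,"twist":0},{"dx":0.1,"dy":-0.3,"dz":14.8,"twist":0},{"dx":0.1,"dy":-0.3,"dz":15.2,"twist":0},{"dx":0.1,"dy":-0.3,"dz":15.6,"twist":0},{"dx":0.1,"dy":-0.3,"dz":15.6,"twist":0}]' 0 40
```

```text
time: 51.4
eef_pos: [0.5227, 0.2039, 0.0578]
tcp_rot: [0.705, 0.709, 0.001, 0.0]
contact_force: [-0.8, 2.1, 2.8]
opening: 0.002
finger_force: 1.8
```

```bash
python3 -m pendant '[{"dx":0,"dy":0,"dz":0.2,"twist":0},{"dx":0,"dy":0,"dz":0.2,"twist":0},{"dx":0,"dy":0,"dz":0.3,"twist":0},{"dx":0,"dy":0,"dz":0.3,"twist":0}]'|grep -E "eef|cont"
python3 -m pendant '[{"dx":0,"dy":0,"dz":-4,"twist":0},{"dx":0,"dy":0,"dz":-10,"twist":0},{"dx":0,"dy":0,"dz":-16,"twist":0},{"dx":0,"dy":0,"dz":-16,"twist":0},{"dx":0,"dy":0,"dz":-16,"twist":0}]'|grep -E "eef|cont"
python3 nut.py|tail -3; python3 - <<'E'
from h import *
c=cam('wrist');P=cloud(c);h=cv2.cvtColor(c['img'],cv2.COLOR_RGB2HSV)
m=(h[...,2]<60)&(abs(P[...,0]-.524)<.02)&(abs(P[...,1]-.203)<.03)&(P[...,2]<.1)
q=P[m];print('handle',len(q),np.median(q,0).round(4),q.max(0).round(4))
c=cam('scene');save(c,'s14.png',(285,140,425,250),(700,550))
E
```

```text
eef_pos: [0.523, 0.204, 0.0572]
contact_force: [-5.6, 0.9, 15.7]
eef_pos: [0.5215, 0.2032, 0.2133]
contact_force: [-0.6, 0.3, -0.2]
bar [465. 216.] [662.7 163.4] [24.3 51.7] 0.6 x [0.6511 0.6742]
bar [456. 285.] [663.1  87.1] [53. 24.] 90.0 x [0.6513 0.6744]
blank [426. 167.] [627.3 185.5] [ 91.5 269.5] 0.9 x [0.5831 0.664 ]
handle 461 [0.5234 0.2043 0.0559] [0.5359 0.2103 0.0587]
```

View pics/s14.png

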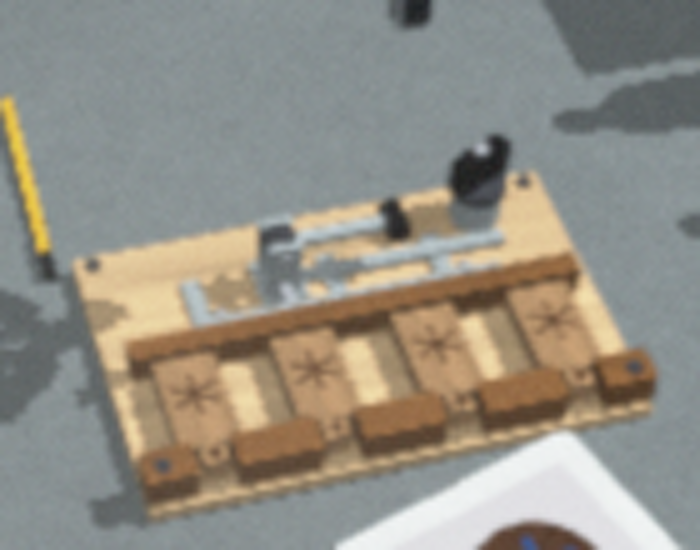

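The lever is flat: handle top at 0.058, as at the start. All four blanks are held between jaw and fence, the nut is at about 4.3 rad and the robot is clear. Handing in.

```bash
python3 -c "
from plant import ctrl
print(ctrl.sign_off())"
```

```text
the job is handed in; nothing more can be done
None
```

I handed the job in: all four blanks are clamped in the holder with their tabs in the notches, the nut is at about 4.3 rad and the lever is closed flat; the jaw's squeeze was inferred from the nut angle, not measured, and no verdict came back.

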